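# Lever the battery cover off the door chime

## Robot

A 7-joint arm with a two-finger parallel gripper is mounted at the origin on the work surface. World frame = base frame: x ahead of the robot, y to its left, z up, the work surface at z = 0. Lengths are in m, angles in rad, forces in N, time in s.
With the tool pointing down it reaches from about 0.425 to 0.925 m from the base axis. Payload 6.8 kg.
Tool frame: the origin (TCP) lies midway between the tips of the shut fingers; the grasp point (between the pads) lies 19 mm behind it (r.grip_depth is the distance from the TCP to the grasp point, in m); z points along the fingers, y is the line along which they close (so a half turn about z gives the same grasp; the last joint's range is limited). The gripper opens to 85 mm and grips with 20 to 120 N. Pads are 22 mm wide; open, the fingers measure 114 mm over their backs; the gripper's body (76 mm by 85 mm) begins 54 mm behind the grasp point. The pads swing forward as they close: fully open they stand 13 mm farther back than shut.
Start: joints at [1.083, 0.477, 0.022, 1.555, -0.011, 1.109, -0.083], TCP at [0.25, -0.627, 0.207] pointing down, gripper open.
Joint ranges: [-2.96, 2.96], [-0.34, 2.1], [-1.41, 1.46], [0.24, 2.44], [-1.37, 4.51], [0.17, 1.92], [-2.96, 2.96]. Speed limits (rad/s): [2.39, 2.39, 3.14, 3.14, 3.14, 3.14, 3.14].

## Interface

Orientations are given as a rotation vector (axis times angle).
In Python, from bench import telemetry, grab_frame, calibration, order, silhouettes, r gives the robot as it stands.
- The arm moves only by the tool apply_moves, never from a script. Its argument "moves" is a list of rows, each a list of 7 numbers: the turn, a rotation vector about the tool's x, y, z scaled (see below), then the shift along the tool's x, y, z scaled (see below), then the opening, from -1 (shut) to 1 (fully open). A call has exactly 8 rows; each row shifts and turns the commanded pose from where the row before left it, along the tool's axes as they then stand; what a row does not reach is not made up. The controller multiplies each number of a shift by 1000 mm and each number of a turn by 6 degrees. A row lasts 1/12 s, in which the tool goes at most 41.7 mm and 7.16 degrees, less where a joint would pass 70% of its speed; a pose out of reach is approached as far as the arm can. A call with a number of a shift or a turn outside -1 to 1 is refused whole. A call with a gripper value outside its range is refused whole. The fingers move at their own pace and stop on an object; "grip_force" is the grip in N (left out, the last holds). Time passes only in rows, so rows that do not move let the fingers close, or fill a call up. It gives the time, the measured TCP pose, the force, the opening and the grip force at its end, in the units of the state.
- telemetry.get_obs(): the state, without advancing time (a new reading comes with each control period).
- grab_frame(name): name is "side" or "top" or "wrist"; returns the picture (480x640x3 uint8, blue, green, red); there is no depth.
- calibration(name): a dict with "fx", "fy", "cx", "cy" (pixels), "world_from_camera" (4x4, takes a point from camera to world coordinates); the wrist camera has in their place "mount" (4x4, takes a point from camera to tool coordinates, whose origin is the TCP and whose axes are the flange's). Camera axes: x right, y down, z forward; pixel columns grow to the right and rows downward; lengths in m; the calibration is good to about 2 mm. A picture is of the moment at which its call begins: read the wrist's pose just before it. calibration takes no time and is no camera call.
- order.hand_in(): hands the job in; it is judged then, once.
Trained networks look in the newest picture that a camera, given by its name, has taken for a name from the list of things; names that differ only in an ending like _2 or _b are one class to them, and where a whole thing is asked for, a point or a joint stands for the part that bears it (a point fixed in the world has none). Each returns a list of dicts, best first, with "p" (0 to 1); they miss things now and then, are a little off and sometimes report something else, mostly with a low value. They report only what shows in the picture. A call takes as long as a camera call. They do not tell look-alikes from the thing itself.
- silhouettes(thing, camera): "mask" (480x640 bool, what is visible of it) and "extent" ([centre column, centre row, width, height] in pixels, round what is visible of it).
The state is a dict: "clock": time; "joints": joint angles; "qvel": joint speeds; "tau": joint torques, N m; "tcp_pos": TCP position; "orientation": TCP orientation; "contact_force": force on the tool from outside, world axes, zero at the start; "moment": the same for the moment, N m; "grip_width": finger opening in m; "gripper_force": force on a finger pad.
Only numpy, scipy, OpenCV 4.12 (cv2) and the standard library are available. Lean on these libraries where they do the work, as an engineer would, in place of code of your own. Each camera call takes 0.05 s, during which the arm holds its last target. There are 200 camera calls.

## Task

The door chime needs new batteries. Slide its orange transport lock away from the cover to its end stop, take the yellow pry bar from the cork mat and, bar tilted over the rim, lever the red lip of the snug battery cover up until the cover springs out of its two steel catches; do not touch the cover with the robot while it is still clipped in. Then lay the pry bar back flat on the cork mat, and lift the loose cover off by its rib and lay it on the mat too, rib upward and flat; leave the lock open and the kettlebell, flask, bowl and ball where they are.

Things in the scene. Friction and masses are not known exactly. Their poses are not given: they have to be found in the camera images.
- chime: white door chime, fixed, spans x -80 to +85 mm and y -55 to +115 mm, 60 mm high. Origin on the table under the centre of the battery cover; z up. The cover lies in a recess in the top, held by two steel spring catches at x = 40 mm, y = +-38 mm (tops at height 65 mm). At the cover's +x end is the pry slot; a flat deck at height 60 mm is on the +y side
- pry_rim (a point): inner top edge of the pry slot's outer rim, the fulcrum: chime x = 73 mm, y = 0, height 56 mm; axes as the chime's. The rim is 12 mm thick. The slot, open from above, runs in x from 55 (lip edge) to 73 mm, is 52 mm wide in y, floor at height 20 mm; it continues under the lip
- lock (a joint): orange transport lock, metres of travel towards the chime's +y: about 0 locked (its tongue, 20 mm wide, lies 1 mm above the cover and holds it down), 0.030 at the end stop (cover free). Friction 2 N
- lock_grip (a point): middle of the orange fin by which the lock is slid: 14 mm thick in chime y, 36 mm long in chime x, 30 mm high (from 15 mm below to 15 mm above this point); axes as the chime's. Under it a plate 4 mm thick reaches 42 mm towards -y and 10 mm beyond the fin towards +y
- cover: grey battery cover, loose, about 90 g: plate 110 (x) x 66 (y) x 8 mm, origin at the centre of its underside, z up. At its +x end is the red lip, 12 mm long and 5 mm thick (underside 3 mm above the cover's underside). At the start it lies in the chime with the same axes, underside at height 50 mm, top at 58 mm
- cover_rib (a point): middle of the upright grip rib on the cover: 40 mm long in cover x, 14 mm thick in y, 26 mm high (8 to 34 mm above the cover's underside); cover x = -28 mm
- cover_lip (a point): lower outer edge of the red lip, middle: cover x = 55 mm, y = 0, 3 mm above the cover's underside; height 53 mm when clipped in. Forced up about 6 mm (some 10 N), the cover passes the catches, which snap underneath and leave the lip propped about 12 mm up
- mat: cork mat, fixed, 240 (x) x 230 (y) x 6 mm; origin at the centre of its underside on the table. The pry bar starts on its -y part; its +y part is free
- prybar: pry bar lying flat, about 100 g, 195 mm long along its x. Yellow handle 20 mm wide (y) x 24 mm high, from x = -75 to +35 mm; steel blade 16 mm wide, 4 mm thick (z 10 to 14 mm) from there to the tip at x = +120 mm. Origin on its underside
- bar_grip (a point): centre line of the handle at bar x = 0, 12 mm above its underside; axes as the bar's
- bar_tip (a point): middle of the blade's tip edge: bar x = 120 mm, 12 mm above the bar's underside
- kettlebell: red kettlebell, 140 mm across, 195 mm high, heavy; origin under its centre; leave alone
- bowl: white ceramic bowl, 140 mm across, 60 mm high, with the ball in it; origin under its centre; leave alone
- ball_center (a point): centre of the black hard rubber massage ball, 64 mm across, in the bowl; leave alone
- flask: silver aluminium flask, 70 mm across, 220 mm high, upright; origin under its centre; leave alone
Things that resemble listed ones, but are neither listed nor needed, are in the scene too. There is more than one size of the cover; the one meant has the size given above. There is more than one size of the prybar; the job needs the smaller.

How it is judged:
By the outcome, as a careful person would: the job done as asked, in the order asked, and still so for the second after the job is handed in, with the robot touching nothing.
It also fails if it takes over 72 s, if anything falls off the work surface, if the arm or the gripper's body presses on something with over 40 N, if the wrist force passes 120 N, or if a joint passes its speed limit or range.

## Working session

There is one attempt and no reset: what is moved stays moved. The work goes in short steps, Python scripts to look and compute and a tool call to move; the robot and the scene stay as the last step left them, time stands still between calls to the robot, and variables do not carry over. Pictures are saved under pics/ and viewed, at most 10 in all, crops included, and the job is handed in when it is done.

Besides the shell and the picture viewer there is one more tool, called after "Emit:" as name([rows], argument=value, ...), one row to a line, values as JSON. apply_moves: Moves the arm, as the interface text tells. Its arguments: {"type":"object","properties":{"moves":{"type":"array"},"grip_force":{"type":"number"}},"required":["moves"]}

```bash
mkdir -p pics; ls; cat > h.py <<'E'
import numpy as np, cv2, json
from scipy.spatial.transform import Rotation as R
from bench import telemetry, grab_frame, calibration, order, silhouettes, r
def ray(cam,u,v,obs=None):
    c=calibration(cam)
    if 'mount' in c:
        o=obs or telemetry.get_obs(); T=np.eye(4);T[:3,:3]=R.from_rotvec(o['orientation']).as_matrix();T[:3,3]=o['tcp_pos'];T=T@c['mount']
    else: T=np.array(c['world_from_camera'])
    d=T[:3,:3]@np.array([(u-c['cx'])/c['fx'],(v-c['cy'])/c['fy'],1.]);return T[:3,3],d/np.linalg.norm(d)
def atz(cam,u,v,z,obs=None):
    o,d=ray(cam,u,v,obs);return o+d*(z-o[2])/d[2]
def tri(*rays):
    A=sum(np.eye(3)-np.outer(d,d) for o,d in rays);b=sum((np.eye(3)-np.outer(d,d))@o for o,d in rays);x=np.linalg.solve(A,b)
    return x,[np.linalg.norm(np.cross(x-o,d)) for o,d in rays]
def proj(cam,p,obs=None):
    c=calibration(cam)
    if 'mount' in c:
        o=obs or telemetry.get_obs(); T=np.eye(4);T[:3,:3]=R.from_rotvec(o['orientation']).as_matrix();T[:3,3]=o['tcp_pos'];T=T@c['mount']
    else: T=np.array(c['world_from_camera'])
    q=(np.atleast_2d(p)-T[:3,3])@T[:3,:3];return np.c_[q[:,0]/q[:,2]*c['fx']+c['cx'],q[:,1]/q[:,2]*c['fy']+c['cy']]
E
python3 - <<'E'
from h import *
for n in ("top","side"):
    f=grab_frame(n); cv2.imwrite(f'pics/{n}.png',f); c=calibration(n); print(n,c['fx'],np.round(c['world_from_camera'],3).tolist())
    for t in ['chime','lock','cover','mat','prybar','kettlebell','flask','bowl']:
        L=silhouettes(t,n); print(t,[(round(d['p'],2),np.round(d['extent']).astype(int).tolist(),int(d['mask'].sum())) for d in L])
print(telemetry.get_obs()); print(calibration('wrist')['mount'])
E
```

```text
pics
top 442.9901757897981 [[0.029, -0.977, 0.209, 0.338], [-1.0, -0.029, 0.006, -0.036], [0.0, -0.209, -0.978, 1.186], [0.0, 0.0, 0.0, 1.0]]
chime [(0.47, [392, 292, 34, 71], 622)]
lock [(0.51, [207, 289, 18, 10], 213)]
cover [(0.92, [129, 290, 67, 48], 2184), (0.87, [228, 295, 35, 46], 1093), (0.81, [289, 309, 21, 34], 554)]
mat [(0.62, [371, 296, 94, 100], 7198)]
prybar [(0.62, [504, 314, 96, 59], 1038), (0.55, [394, 294, 32, 73], 532)]
kettlebell [(0.58, [305, 152, 44, 52], 2313)]
flask [(0.88, [473, 225, 50, 41], 1317), (0.26, [217, 295, 77, 71], 3446)]
bowl []
side 474.79610152128805 [[-0.786, -0.361, 0.502, -0.084], [-0.618, 0.467, -0.632, 0.803], [-0.006, -0.807, -0.591, 0.882], [0.0, 0.0, 0.0, 1.0]]
chime [(0.83, [312, 319, 101, 89], 4579), (0.43, [320, 305, 49, 34], 836)]
lock [(0.73, [305, 311, 19, 13], 226)]
cover [(0.69, [322, 305, 48, 34], 845), (0.57, [235, 397, 74, 79], 3206)]
mat [(0.78, [392, 243, 102, 71], 3449), (0.56, [304, 311, 22, 18], 237)]
prybar [(0.96, [458, 192, 15, 48], 422), (0.61, [403, 228, 65, 16], 466), (0.39, [312, 322, 96, 90], 4542)]
kettlebell [(
[... 578 characters left out ...]
69e-04, -5.96305168e+01,  1.60583664e+00, -2.81547564e+01,
        1.22741045e-02,  1.65190984e-03,  1.13118463e-04]), 'tcp_pos': array([ 0.25023306, -0.62691657,  0.2072043 ]), 'orientation': array([ 3.08513311e+00,  5.92918551e-01, -9.32109733e-06]), 'contact_force': array([ 0.31785001,  0.42681699, -0.30205845]), 'moment': array([-0.03907402,  0.02247063,  0.00729798]), 'gripper_force': 0.0, 'grip_width': 0.0855155629474785}
[[ 1.05114176e-03 -9.48169496e-01 -3.17763279e-01  8.17174463e-02]
 [ 9.99999124e-01  7.41078735e-04  1.09664210e-03  8.01153224e-04]
 [-8.04314974e-04 -3.17764154e-01  9.48169445e-01 -1.66128055e-01]
 [ 0.00000000e+00  0.00000000e+00  0.00000000e+00  1.00000000e+00]]
```

View pics/top.png

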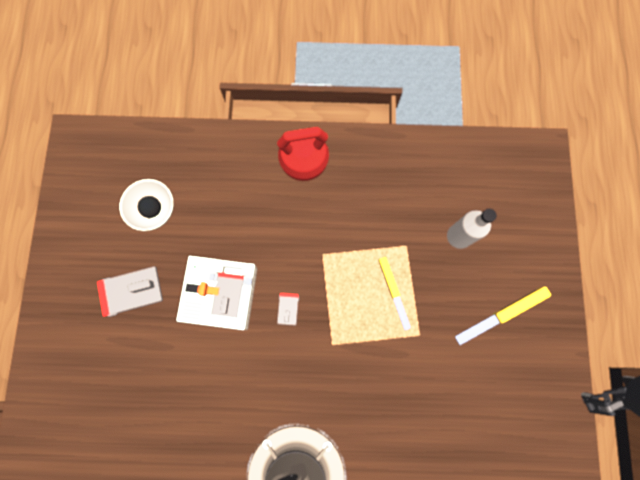

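View pics/side.png

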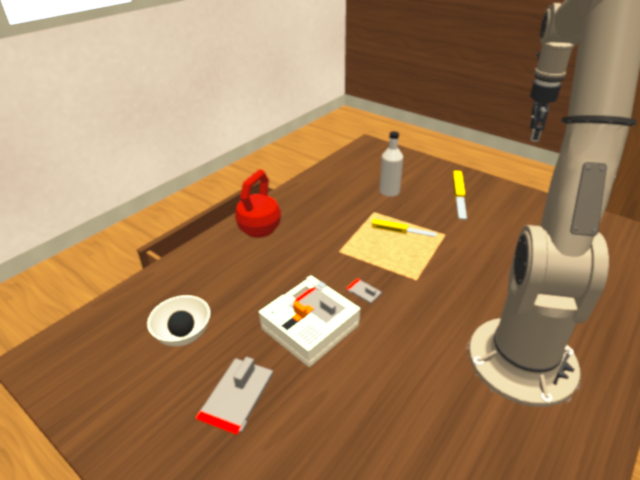

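The top view shows three candidate covers: a large one at (129,290), the one in the chime at (228,295) and a small one at (289,309). The one in the chime is meant. There are two bars: one on the mat at (394,294), about 75 px or 195 mm long, and a larger one on the table at (504,314). The smaller one on the mat is meant. The chime's red lip faces world +x, and the kettlebell, flask and bowl stand clear of the work area. I'll get coarse poses and an enlarged crop.

```bash
python3 - <<'E'
from h import *
f=cv2.imread('pics/top.png'); 
c=cv2.resize(f[235:355,170:430],None,fx=3,fy=3,interpolation=cv2.INTER_CUBIC); cv2.imwrite('pics/crop1.png',c)
hsv=cv2.cvtColor(f,cv2.COLOR_BGR2HSV)
def big(m,lo,hi):
    z=np.zeros(m.shape,np.uint8); z[lo[1]:hi[1],lo[0]:hi[0]]=m[lo[1]:hi[1],lo[0]:hi[0]]
    ys,xs=np.nonzero(z);return np.c_[xs,ys].astype(np.float32)
H,S,V=cv2.split(hsv)
def rep(n,p,z):
    b=cv2.boxPoints(cv2.minAreaRect(p)); W=np.array([atz('top',*q,z) for q in b]); print(n,'c',W.mean(0).round(4),'sides',np.linalg.norm(np.diff(W,axis=0),axis=1).round(3),'yaw',[round(np.degrees(np.arctan2(*(W[i+1]-W[i])[1::-1])),1) for i in range(3)])
rep('chime',big((S<40)&(V>190),(165,245),(268,340)),.06)
rep('mat',big((H>8)&(H<26)&(V>150),(310,235),(430,352)),.006)
rep('yel',big((H>26)&(H<34)&(S>220)&(V>180),(310,235),(430,352)),.03)
rep('blade',big((S<60)&(V>120),(360,235),(430,352)),.02)
rep('red',big(((H<6)|(H>174))&(S>200),(165,245),(268,340)),.058)
rep('orange',big((H>8)&(H<20)&(S>200)&(V>180),(165,245),(268,340)),.09)
for n,z,q in [('bowl',.03,(147,205)),('kettle',.1,(304,155)),('flask',.01,(462,238))]: print(n,atz('top',*q,z).round(3))
E
```

```text
chime c [0.4421 0.2209 0.06  ] sides [0.172 0.183 0.171] yaw [np.float64(-2.8), np.float64(-96.5), np.float64(175.2)]
mat c [ 0.4595 -0.1764  0.006 ] sides [0.308 0.325 0.308] yaw [np.float64(1.8), np.float64(-88.3), np.float64(178.6)]
yel c [1.3034 0.9449 0.03  ] sides [0. 0. 0.] yaw [np.float64(0.0), np.float64(0.0), np.float64(0.0)]
blade c [ 0.4582 -0.2079  0.02  ] sides [0.116 0.217 0.112] yaw [np.float64(-77.6), np.float64(-170.1), np.float64(102.0)]
red c [1.28   0.9212 0.058 ] sides [0. 0. 0.] yaw [np.float64(0.0), np.float64(0.0), np.float64(0.0)]
orange c [0.4449 0.2388 0.09  ] sides [0.015 0.    0.015] yaw [np.float64(-4.9), np.float64(-97.7), np.float64(175.1)]
bowl [0.674 0.431 0.03 ]
kettle [0.801 0.007 0.1  ]
flask [ 0.612 -0.427  0.01 ]
```

View pics/crop1.png

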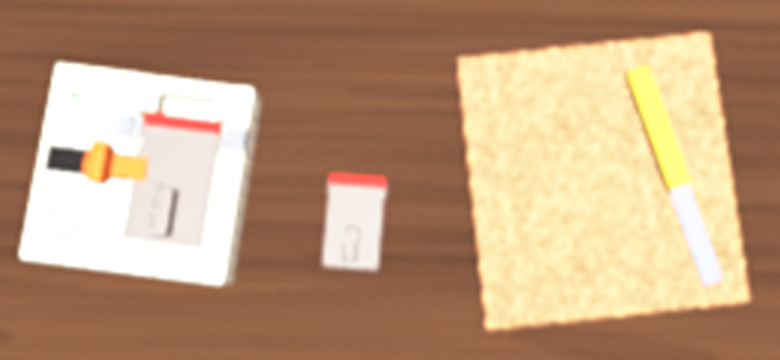

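The crop confirms the cover in the chime (red lip at crop (183,123), catches at both sides, 110×66 proportions) and the small bar on the mat. I'll move the wrist camera over the bar.

Emit:
apply_moves([
  [0,0,0,0.031,-0.0225,-0.003,1],
  [0,0,0,0.031,-0.0225,-0.003,1],
  [0,0,0,0.031,-0.0225,-0.003,1],
  [0,0,0,0.031,-0.0225,-0.003,1],
  [0,0,0,0.031,-0.0225,-0.003,1],
  [0,0,0,0.031,-0.0225,-0.003,1],
  [0,0,0,0.031,-0.0225,-0.003,1],
  [0,0,0,0.031,-0.0225,-0.003,1],
])

```text
clock: 1.57
tcp_pos: [0.4146, -0.3662, 0.2317]
orientation: [3.085, 0.593, 0.001]
contact_force: [1.2, -0.3, -0.3]
grip_width: 0.0852
gripper_force: 0.0
```

Emit:
apply_moves([
  [0,0,0,0.031,-0.0225,-0.003,1],
  [0,0,0,0.031,-0.0225,-0.003,1],
  [0,0,0,0.031,-0.0225,-0.003,1],
  [0,0,0,0.031,-0.0225,-0.003,1],
  [0,0,0,0.031,-0.0225,-0.003,1],
  [0,0,0,0,0,0,1],
  [0,0,0,0,0,0,1],
  [0,0,0,0,0,0,1],
])

```text
clock: 2.23
tcp_pos: [0.5158, -0.2064, 0.2461]
orientation: [3.085, 0.593, -0.001]
contact_force: [0.1, -0.7, -0.3]
grip_width: 0.0856
gripper_force: 0.0
```

```bash
cat >> h.py <<'E'
def shot(tag):
    o=telemetry.get_obs(); f=grab_frame('wrist'); cv2.imwrite(f'pics/{tag}.png',f)
    np.savez(f'pics/{tag}.npz',o=np.r_[o['tcp_pos'],o['orientation']]); return o,f
def load(tag):
    a=np.load(f'pics/{tag}.npz')['o']; return dict(tcp_pos=a[:3],orientation=a[3:]),cv2.imread(f'pics/{tag}.png')
E
python3 - <<'E'
from h import *
o,f=shot('w1'); print(o['tcp_pos'],o['orientation'],o['clock'])
for t in ['prybar','mat']:
    print(t,[(round(d['p'],2),np.round(d['extent']).astype(int).tolist()) for d in silhouettes(t,'wrist')])
E
```

```text
[ 0.51575123 -0.20639     0.246118  ] [ 3.08470966e+00  5.92827455e-01 -8.45958328e-04] 2.2333
prybar [(0.97, [336, 246, 28, 172]), (0.57, [527, 365, 226, 47])]
mat [(0.6, [290, 220, 241, 242])]
```

View pics/w1.png

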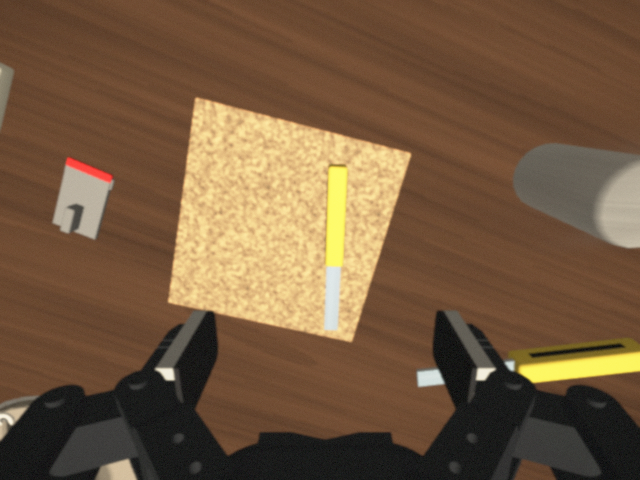

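The picture shows the mat, with the bar at (336,246): yellow handle end at (338,166), blade tip at (332,330). The larger decoy bar is at right. Next I'll move over the chime.

Emit:
apply_moves([
  [0,0,0,0.0127,-0.035,-0.003,1],
  [0,0,0,0.0127,-0.035,-0.003,1],
  [0,0,0,0.0127,-0.035,-0.003,1],
  [0,0,0,0.0127,-0.035,-0.003,1],
  [0,0,0,0.0127,-0.035,-0.003,1],
  [0,0,0,0.0127,-0.035,-0.003,1],
  [0,0,0,0.0127,-0.035,-0.003,1],
  [0,0,0,0.0127,-0.035,-0.003,1],
])

```text
clock: 3.05
tcp_pos: [0.5064, 0.092, 0.2705]
orientation: [3.085, 0.589, 0.001]
contact_force: [1.1, 1.1, -0.5]
grip_width: 0.0857
gripper_force: 0.0
```

Emit:
apply_moves([
  [0,0,0,0.0127,-0.035,-0.003,1],
  [0,0,0,0.0127,-0.035,-0.003,1],
  [0,0,0,0.0127,-0.035,-0.003,1],
  [0,0,0,0.0127,-0.035,-0.003,1],
  [0,0,1,0,0,0,1],
  [0,0,1,0,0,0,1],
  [0,0,1,0,0,0,1],
  [0,0,1,0,0,0,1],
])

```text
clock: 3.72
tcp_pos: [0.5024, 0.2395, 0.2819]
orientation: [3.14, -0.073, -0.0]
contact_force: [0.8, 0.2, 0.0]
grip_width: 0.0856
gripper_force: 0.0
```

Emit:
apply_moves([
  [0,0,0.7,0,0,0,0.2],
  [0,0,0,0,0,0,0.2],
  [0,0,0,0,0,0,0.2],
  [0,0,0,0,0,0,0.2],
  [0,0,0,0,0,0,0.2],
  [0,0,0,0,0,0,0.2],
  [0,0,0,0,0,0,0.2],
  [0,0,0,0,0,0,0.2],
])

```text
clock: 4.38
tcp_pos: [0.502, 0.2407, 0.2822]
orientation: [-3.137, 0.176, -0.0]
contact_force: [-0.7, -0.1, 0.4]
grip_width: 0.051
gripper_force: 0.0
```

```bash
python3 - <<'E'
from h import *
o,f=shot('w2'); print(o['tcp_pos'],o['orientation'],o['clock'],o['grip_width'])
for t in ['lock','cover','chime','lock_grip','cover_rib']:
    print(t,[(round(d['p'],2),np.round(d['extent']).astype(int).tolist()) for d in silhouettes(t,'wrist')])
# bar from w1
o,f=load('w1'); hsv=cv2.cvtColor(f,cv2.COLOR_BGR2HSV)
ct=cv2.imread('pics/top.png')
m=cv2.inRange(hsv,(23,150,120),(35,255,255)); print('yel',m.sum()//255)
m[:, :300]=0; m[:,380:]=0; m[290:]=0
ys,xs=np.nonzero(m); print(cv2.minAreaRect(np.c_[xs,ys].astype(np.float32)))
m2=cv2.inRange(hsv,(80,8,130),(130,120,255)); m2[:, :300]=0; m2[:,370:]=0; m2[:255]=0; m2[345:]=0
ys,xs=np.nonzero(m2); print(len(xs),cv2.minAreaRect(np.c_[xs,ys].astype(np.float32)))
for q,z in [((338,166),.03),((336,266),.03),((334,266),.018),((332,330),.018),((195,98),.006),((410,153),.006),((353,341),.006),((169,302),.006)]: print(q,z,atz('wrist',*q,z,o).round(4))
E
```

```text
[0.50195695 0.24068197 0.28220998] [-3.13664244e+00  1.75895540e-01 -4.89652344e-05] 4.3833 0.050977780084649434
lock [(0.75, [333, 254, 50, 40])]
cover [(0.93, [380, 248, 62, 99]), (0.81, [496, 241, 42, 67])]
chime [(0.83, [353, 238, 169, 152])]
lock_grip [(0.55, [336, 253, 47, 42])]
cover_rib [(0.89, [378, 249, 64, 95]), (0.82, [158, 250, 151, 115]), (0.8, [494, 240, 44, 65])]
yel 3586
((335.73699951171875, 214.60137939453125), (18.764911651611328, 99.37631225585938), 2.12109637260437)
605 ((331.6758117675781, 297.4837646484375), (10.48690128326416, 59.525638580322266), 2.8624050617218018)
(338, 166) 0.03 [ 0.5485 -0.2087  0.03  ]
(336, 266) 0.03 [ 0.4474 -0.2481  0.03  ]
(334, 266) 0.018 [ 0.442  -0.2482  0.018 ]
(332, 330) 0.018 [ 0.3643 -0.2774  0.018 ]
(195, 98) 0.006 [ 0.555  -0.0508  0.006 ]
(410, 153) 0.006 [ 0.5865 -0.276   0.006 ]
(353, 341) 0.006 [ 0.3524 -0.3108  0.006 ]
(169, 302) 0.006 [ 0.3204 -0.084   0.006 ]
```

View pics/w2.png

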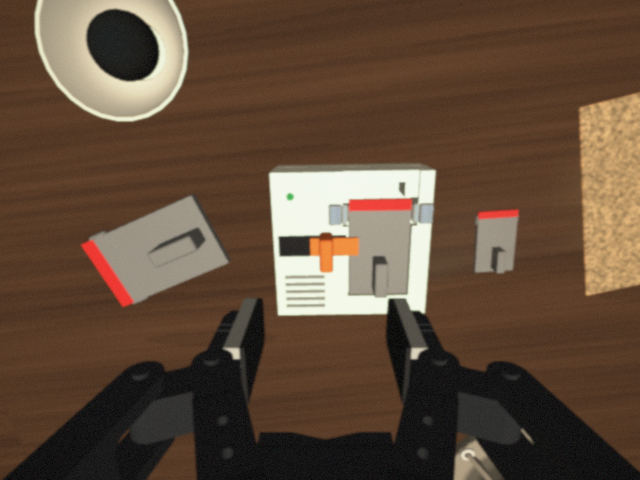

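w2 shows the chime with its corners at (270,172), (435,171), (427,314) and (277,316), the orange fin at (326,253), the red lip at (380,205) and the rib at (380,278). I'll compute the poses and approach the lock, taking a second view on the way for the heights.

```bash
python3 - <<'E'
from h import *
o,f=load('w2')
P=[atz('wrist',*q,.06,o) for q in [(270,172),(435,171),(427,314),(277,316)]]; P=np.array(P)
print(P.round(4),[np.linalg.norm(P[i]-P[(i+1)%4]).round(4) for i in range(4)])
A=np.array([[85,115],[85,-55],[-80,-55],[-80,115]])/1000
def fit(A,B):
    a=A-A.mean(0);b=B-B.mean(0);th=np.arctan2((a[:,0]*b[:,1]-a[:,1]*b[:,0]).sum(),(a*b).sum());Rm=np.array([[np.cos(th),-np.sin(th)],[np.sin(th),np.cos(th)]]);return np.degrees(th),B.mean(0)-Rm@A.mean(0),Rm
th,t,Rm=fit(A,P[:,:2]);print('chime',th,t)
def inch(p):return (Rm.T@(p[:2]-t)*1000).round(1)
for n,q,z in [('lipL',(348,200),.058),('lipR',(412,200),.058),('coverBL',(348,296),.058),('coverBR',(407,296),.058),('catL',(335,214),.065),('catR',(426,213),.065),('fin near low',(326,271),.094),('fin top far',(326,234),.094),('fin@.079',(326,253),.079),('rib',(380,261),.084),('rib2',(381,295),.084),('fin L',(320,252),.094),('fin R',(333,252),.094)]: print(n,inch(atz('wrist',*q,z,o)))
c=cv2.resize(f[150:330,255:445],None,fx=3.2,fy=3.2,interpolation=cv2.INTER_CUBIC); cv2.imwrite('pics/crop2.png',c)
E
```

```text
[[0.5307 0.293  0.06  ]
 [0.513  0.125  0.06  ]
 [0.3478 0.1374 0.06  ]
 [0.3646 0.311  0.06  ]] [np.float64(0.1689), np.float64(0.1657), np.float64(0.1745), np.float64(0.1671)]
chime -5.512819369116115 [0.43364407 0.18697386]
lipL [55.5 34.7]
lipR [ 54.5 -32.8]
coverBL [-57.1  34.2]
coverBR [-58.1 -33.6]
catL [42.3 48.7]
catR [ 42.  -46.6]
fin near low [-9.8 58.9]
fin top far [29.9 58.4]
fin@.079 [ 4.1 58.7]
rib [-3.7  2.7]
rib2 [-42.9   0.4]
fin L [11.  64.7]
fin R [10.8 51.6]
```

View pics/crop2.png

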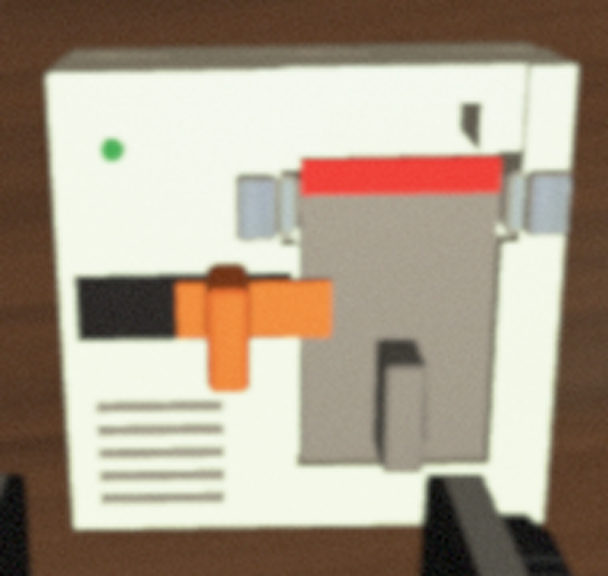

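Emit:
apply_moves([
  [0,0,0,-0.0095,0.0004,0.025,-0.25],
  [0,0,0,-0.0095,0.0004,0.025,-0.25],
  [0,0,0,-0.0095,0.0004,0.025,-0.25],
  [0,0,0,-0.0095,0.0004,0.025,-0.25],
  [0,0,0,-0.0095,0.0004,0.025,-0.25],
  [0,0,0,-0.0094,0.0003,0.025,-0.25],
  [0,0,0,0,0,0,-0.25],
  [0,0,0,0,0,0,-0.25],
])

```text
clock: 5.35
tcp_pos: [0.4445, 0.2445, 0.1318]
orientation: [3.135, -0.175, -0.003]
contact_force: [0.1, -0.3, 0.7]
grip_width: 0.0318
gripper_force: 0.0
```

```bash
python3 - <<'E'
from h import *
o,f=shot('w3'); print(o['tcp_pos'],o['orientation'],o['clock'],o['grip_width'])
o2,f2=load('w2')
def om(f): 
    m=cv2.inRange(cv2.cvtColor(f,cv2.COLOR_BGR2HSV),(8,170,150),(19,255,255)); n,l,s,c=cv2.connectedComponentsWithStats(m); i=1+s[1:,4].argmax(); return s[i],l==i
for ff,oo in((f2,o2),(f,o)):
    s,m=om(ff); print(s)
cv2.imwrite('pics/w3c.png',f[100:480,100:560])
E
```

```text
[0.44448683 0.24453234 0.13180515] [ 3.13543065e+00 -1.74904941e-01 -2.96403924e-03] 5.35 0.03183712563810235
[310 237  48  34 938]
[ 296  227   79   58 2755]
```

View pics/w3c.png

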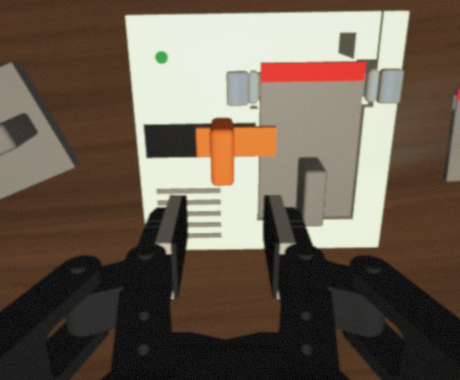

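w3 shows the open fingers below the fin, which is at full-frame (322,252). The fin's near top edge is at (323,285), the tongue end at (376,240) and the rib's near end at (412,325). I'll triangulate these.

```bash
cat >> h.py <<'E'
th=np.radians(-5.5);T0=np.array([.4336,.1870]);RC=np.array([[np.cos(th),-np.sin(th)],[np.sin(th),np.cos(th)]])
def inch(p): return np.r_[RC.T@(np.asarray(p)[:2]-T0),p[2]]*1000
E
python3 - <<'E'
from h import *
a,_=load('w2');b,_=load('w3')
for n,p,q in [('fin near',(327,271.5),(323,285)),('tongue end',(358.5,247),(376,240)),('rib near',(381,296),(412,325)),('lip L top',(348,200),(360,162)),('lip R',(412,199.5),(465,162)),('chime +x+y',(270,172),(225,114)),('cover -x+y',(348,295),(358,317))]:
    x,e=tri(ray('wrist',*p,a),ray('wrist',*q,b)); print(n,inch(x).round(1),np.round(np.array(e)*1000,1))
E
```

```text
fin near [ -4.1  58.2 107.9] [0.3 0.3]
tongue end [ 7.7 24.2 69.5] [0.9 0.9]
rib near [-46.2   0.4  81.1] [0.7 0.7]
lip L top [57.8 35.3 67.6] [0.1 0.1]
lip R [ 54.5 -33.4  53.6] [0.6 0.6]
chime +x+y [ 86.6 114.8  62.6] [0.4 0.4]
cover -x+y [-65.8  32.7  38. ] [0.3 0.3]
```

Emit:
apply_moves([
  [0,0,0,0,0,0.02,-0.25],
  [0,0,0,0,0,0.02,-0.25],
  [0,0,0,0,0,0.013,-0.25],
  [0,0,0,0,0,0.006,-0.25],
  [0,0,0,0,0,0,-1],
  [0,0,0,0,0,0,-1],
  [0,0,0,0,0,0,-1],
  [0,0,0,0,0,0,-1],
], grip_force=40)

```text
clock: 6.07
tcp_pos: [0.4461, 0.2453, 0.0744]
orientation: [-3.135, 0.177, -0.003]
contact_force: [0.2, -1.7, -0.5]
grip_width: 0.0001
gripper_force: 0.0
```

```bash
python3 - <<'E'
from h import *
o,f=shot('w4'); cv2.imwrite('pics/w4c.png',f[60:480,100:560])
print(o['tcp_pos'],inch(o['tcp_pos']),o['contact_force'],o['grip_width'])
print(proj('wrist',[o['tcp_pos']],o))
E
```

```text
[0.44612457 0.24534735 0.07442434] [ 6.87456349 59.27915386 74.42434107] [ 0.16693803 -1.67973274 -0.51222843] 0.00013659376262988916
[[322.98688938 289.14749282]]
```

View pics/w4c.png

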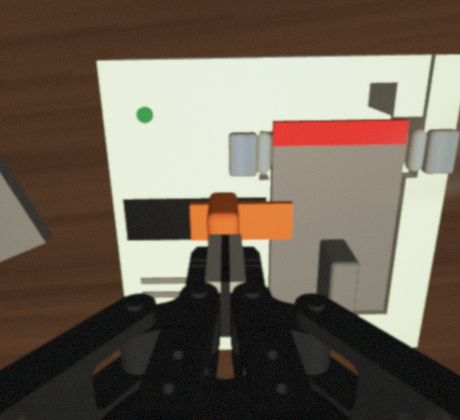

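The fingers shut in front of the fin, whose dark face is at crop rows 192–207 and top at 207–235. I'll compute where it really is.

```bash
python3 - <<'E'
from h import *
o,_=load('w4')
for z in (.064,.074,.084,.094,.104):
    print(z,[inch(atz('wrist',323,60+v,z,o))[:2].round(1).tolist() for v in (192,207,235)])
for n,q,z in [('plate +x',(390,264),.064),('plate -x',(390,300),.064),('slot -x',(225,300),.06),('slot +x',(225,259),.06),('lip',(440,181),.058),('lip L',(373,181),.058),('LED',(245,175),.06),('coverBR',(488,373),.058),('plate left',(290,280),.064),('plate right',(393,280),.064)]: print(n,inch(atz('wrist',*q,z,o))[:2].round(1))
a,_=load('w2');
for n,p,q in [('plate R +x corner',(359,238),(392,262)),('plate R -x',(359,255.5),(393,300)),('fin dark top',(326.5,233),(323,252)),('fin dark/top',(326.5,241),(323,267)),('LED',(290,196.7),(245,175)),('lipL',(349,200),(373,181)),('lipR',(412,199.5),(508,181)),('cover -x-y',(407,295),(487,373)),('cover',(350,294.5),(370,372))]:
    x,e=tri(ray('wrist',*p,a),ray('wrist',*q,o)); print(n,inch(x).round(1),np.round(np.array(e)*1000,1))
E
```

```text
0.064 [[22.2, 59.1], [14.1, 59.2], [-1.6, 59.5]]
0.074 [[26.0, 58.9], [18.3, 59.1], [3.5, 59.3]]
0.084 [[29.7, 58.8], [22.6, 59.0], [8.6, 59.2]]
0.094 [[33.5, 58.7], [26.8, 58.8], [13.7, 59.0]]
0.104 [[37.3, 58.6], [31.0, 58.7], [18.8, 58.9]]
plate +x [15.2 25.4]
plate -x [-5.  24.6]
slot -x [ -5.8 111.8]
slot +x [ 17.6 109.5]
lip [55.9  1.7]
lip L [56.4 34.2]
LED [60.5 95.7]
coverBR [-56.2 -35. ]
plate left [ 7.2 76.2]
plate right [ 6.4 23.5]
plate R +x corner [10.  21.6 48.8] [0. 0.]
plate R -x [-5.3 22.8 63.3] [0.1 0.1]
fin dark top [18.  58.5 53.4] [0.7 0.7]
fin dark/top [ 5.3 58.7 43.4] [0.8 0.8]
LED [60.9 95.3 61.9] [0. 0.]
lipL [56.1 34.  58.5] [0.5 0.5]
lipR [ 54.1 -34.   52.5] [0.3 0.3]
cover -x-y [-55.9 -33.7  58.8] [0.5 0.5]
cover [-57.1  32.2  54.4] [0.6 0.6]
```

Emit:
apply_moves([
  [0,0,0,0,0,-0.012,-0.25],
  [0,0,0,0,0,0,-0.25],
  [0,0,0,0.006,0,0,-0.25],
  [0,0,0,0,0,0.012,-0.25],
  [0,0,0,0,0,0.004,-0.25],
  [0,0,0,0,0,0.003,-0.25],
  [0,0,0,0,0,0,-0.25],
  [0,0,0,0,0,0,-0.25],
])

```text
clock: 6.78
tcp_pos: [0.4506, 0.244, 0.0656]
orientation: [3.136, -0.176, -0.002]
contact_force: [-0.4, -0.8, 0.6]
grip_width: 0.032
gripper_force: 0.0
```

Emit:
apply_moves([
  [0,0,0,0,0,0,-1],
  [0,0,0,0,0,0,-1],
  [0,0,0,0,0,0,-1],
  [0,0,0,0,0,0,-1],
  [0,0,0,0,0,0,-1],
  [0,0,0,0,0,0,-1],
  [0,0,0,0,0,0,-1],
  [0,0,0,0,0,0,-1],
])

```text
clock: 7.45
tcp_pos: [0.4513, 0.2454, 0.0665]
orientation: [-3.135, 0.175, -0.001]
contact_force: [0.3, 5.4, -1.3]
grip_width: 0.0124
gripper_force: 41.2
```

Emit:
apply_moves([
  [0,0,0,0,-0.005,0,-1],
  [0,0,0,0,-0.005,0,-1],
  [0,0,0,0,-0.005,0,-1],
  [0,0,0,0,-0.005,0,-1],
  [0,0,0,0,-0.005,0,-1],
  [0,0,0,0,-0.005,0,-1],
  [0,0,0,0,-0.003,0,-1],
  [0,0,0,0,0,0,-1],
])

```text
clock: 8.12
tcp_pos: [0.4543, 0.2753, 0.0664]
orientation: [3.133, -0.177, -0.002]
contact_force: [-3.8, -2.1, 7.9]
grip_width: 0.0118
gripper_force: 42.2
```

```bash
python3 - <<'E'
from h import *
o,f=shot('w5'); print(o['tcp_pos'],inch(o['tcp_pos']),o['contact_force'],o['moment'],o['grip_width'],o['gripper_force'])
m=cv2.inRange(cv2.cvtColor(f,cv2.COLOR_BGR2HSV),(8,170,150),(19,255,255)); n,l,s,c=cv2.connectedComponentsWithStats(m); i=1+s[1:,4].argmax(); x,y,w,h,_=s[i]; print(s[i])
print('plate y',inch(atz('wrist',x,y+8,.064,o)),inch(atz('wrist',x+w,y+8,.064,o)))
E
```

```text
[0.45426513 0.27534908 0.06638595] [12.10210888 89.9229998  66.38595209] [-3.7909577  -2.10796722  7.94527464] [-0.69584354  0.67863247  0.18115485] 0.011814123539091675 42.23325848579407
[ 311  292   30   73 2054]
plate y [ 5.05985177 96.01360403 64.        ] [ 4.79006064 81.08270801 64.        ]
```

Emit:
apply_moves([
  [0,0,0,0,-0.002,0,-1],
  [0,0,0,0,-0.002,0,-1],
  [0,0,0,0,-0.002,0,-1],
  [0,0,0,0,0,0,-1],
  [0,0,0,0,0.004,0,-1],
  [0,0,0,0,0,0,-0.25],
  [0,0,0,0,0,0,-0.25],
  [0,0,0,0,0,-0.03,-0.25],
])

```text
clock: 8.83
tcp_pos: [0.4522, 0.2763, 0.092]
orientation: [3.131, -0.177, -0.011]
contact_force: [0.2, -1.3, -0.4]
grip_width: 0.0316
gripper_force: 0.0
```

```bash
python3 - <<'E'
from h import *
o,f=shot('w6'); print(o['tcp_pos'],inch(o['tcp_pos']),o['contact_force'],o['clock'])
b,fb=load('w3')
def pl(f,o):
    m=cv2.inRange(cv2.cvtColor(f,cv2.COLOR_BGR2HSV),(8,150,130),(19,255,255)); n,l,s,c=cv2.connectedComponentsWithStats(m)
    for i in range(1,n):
        if s[i][4]>150:
            x,y,w,h,_=s[i]; print(s[i],c[i].round(),'y at row mid', [inch(atz('wrist',u,y+h*.4,.064,o))[:2].round(1).tolist() for u in (x,x+w)])
    # black slot
pl(fb,b);pl(f,o)
t=grab_frame('top'); s=cv2.imread('pics/top.png')
for im in (s,t):
    m=cv2.inRange(cv2.cvtColor(im,cv2.COLOR_BGR2HSV),(8,170,150),(19,255,255)); m[:240]=0;m[340:]=0;m[:,:170]=0;m[:,270:]=0;print(cv2.boundingRect(m))
cv2.imwrite('pics/w6c.png',np.vstack([f[150:430,140:500],cv2.resize(t[240:340,165:275],(360,300))]))
E
```

```text
[0.4522383  0.27633126 0.0920292 ] [ 9.99047324 90.70640177 92.02920188] [ 0.20671505 -1.26681365 -0.44301597] 8.8333
[ 296  226   80   59 2858] [333. 247.] y at row mid [[0.8, 76.4], [-0.0, 23.6]]
[ 295  255   95   74 3897] [339. 282.] y at row mid [[-1.0, 106.7], [-2.0, 52.9]]
(197, 284, 11, 11)
(186, 286, 22, 8)
```

View pics/w6c.png

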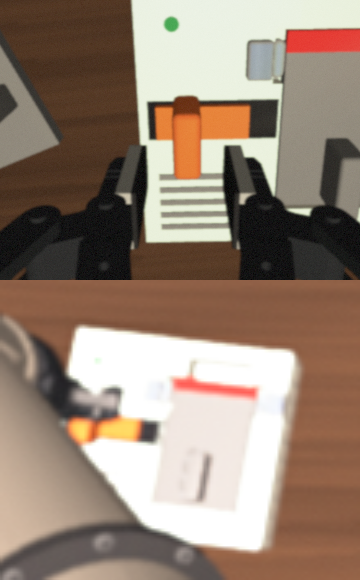

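The lock plate moved from y 23.6..76.4 to 52.9..106.7 mm, which is 30 mm: it is at the end stop and clear of the cover. Now to the bar.

Emit:
apply_moves([
  [0,0,0,0,0,-0.035,-0.25],
  [0,0,0,0,0,-0.035,0],
  [0,0,0,0,0,-0.03,0],
  [0,0,0,0.0064,0.0389,0,0],
  [0,0,0,0.0064,0.0389,0,0],
  [0,0,0,0.0064,0.0389,0,0],
  [0,0,0,0.0064,0.0389,0,0],
  [0,0,0,0.0064,0.0389,0,0],
])

```text
clock: 9.6
tcp_pos: [0.465, 0.0802, 0.1962]
orientation: [3.136, -0.176, 0.001]
contact_force: [0.8, 0.1, -0.5]
grip_width: 0.0427
gripper_force: 0.0
```

Emit:
apply_moves([
  [0,0,0,0.0064,0.0389,0,0],
  [0,0,0,0.0064,0.0389,0,0],
  [0,0,0,0.0064,0.0389,0,0],
  [0,0,0,0.0064,0.0389,0,0],
  [0,0,0,0.0064,0.0389,0,0],
  [0,0,0,0.0064,0.0389,0,0],
  [0,0,0,0.0064,0.0389,0,0],
  [0,0,0,0.0064,0.0389,0,0],
])

```text
clock: 10.27
tcp_pos: [0.4809, -0.235, 0.1961]
orientation: [3.136, -0.177, 0.0]
contact_force: [0.9, 0.5, 0.6]
grip_width: 0.0429
gripper_force: 0.0
```

Emit:
apply_moves([
  [0,0,-0.9,0,0,0.016,0],
  [0,0,-0.9,0,0,0.016,0],
  [0,0,-0.9,0,0,0.016,0],
  [0,0,-0.9,0,0,0.016,0],
  [0,0,-0.9,0,0,0.016,0],
  [0,0,0,0,0,0,0],
  [0,0,0,0,0,0,0],
  [0,0,0,0,0,0,0],
])

```text
clock: 10.93
tcp_pos: [0.4816, -0.2332, 0.1169]
orientation: [3.091, 0.556, 0.001]
contact_force: [-0.3, -0.2, 0.3]
grip_width: 0.0427
gripper_force: 0.0
```

```bash
cat > bar.py <<'E'
from h import *
def bar(f,o,zt=.03):
    m=cv2.inRange(cv2.cvtColor(f,cv2.COLOR_BGR2HSV),(23,150,110),(35,255,255)); n,l,s,c=cv2.connectedComponentsWithStats(m)
    out=[]
    for i in range(1,n):
        if s[i][4]<500: continue
        ys,xs=np.nonzero(l==i); b=cv2.minAreaRect(np.c_[xs,ys].astype(np.float32)); bp=cv2.boxPoints(b)
        W=np.array([atz('wrist',*q,zt,o) for q in bp]); e=[(np.linalg.norm(W[j]-W[j-1]),j) for j in (1,2)]; 
        L,j=max(e); d=W[j]-W[j-1]; out.append((np.round(b[0]),'c',W.mean(0).round(4),'L',[round(float(x[0]),4) for x in e],'yaw',round(float(np.degrees(np.arctan2(d[1],d[0]))),1)))
    return out
E
python3 - <<'E'
from bar import *
o,f=shot('w7'); print(o['tcp_pos'],o['orientation'],o['clock'])
for x in bar(f,o): print(x)
for x in bar(load('w1')[1],load('w1')[0]): print('w1',x)
E
```

```text
[ 0.48156417 -0.23315071  0.11686152] [3.09140380e+00 5.56279433e-01 1.11838370e-03] 10.9333
(array([324., 206.]), 'c', array([ 0.4972, -0.2275,  0.03  ]), 'L', [0.0187, 0.1068], 'yaw', -158.9)
(array([615., 426.]), 'c', array([ 0.4069, -0.525 ,  0.03  ]), 'L', [0.0414, 0.0309], 'yaw', -61.0)
w1 (array([336., 215.]), 'c', array([ 0.4984, -0.2268,  0.03  ]), 'L', [0.1075, 0.0188], 'yaw', 19.8)
w1 (array([575., 361.]), 'c', array([ 0.4389, -0.5613,  0.03  ]), 'L', [0.15, 0.0503], 'yaw', -60.8)
```

Emit:
apply_moves([
  [0,0,0,-0.0025,0,0.03,0],
  [0,0,0,0,0,0.03,0],
  [0,0,0,0,0,0.025,0],
  [0,0,0,0,0,0.015,0],
  [0,0,0,0,0,0.008,0],
  [0,0,0,0,0,0,0],
  [0,0,0,0,0,0,-1],
  [0,0,0,0,0,0,-1],
], grip_force=80)

```text
clock: 11.65
tcp_pos: [0.4799, -0.2343, 0.0096]
orientation: [3.09, 0.56, 0.003]
contact_force: [-0.2, 0.2, 0.7]
grip_width: 0.0193
gripper_force: 0.0
```

Emit:
apply_moves([
  [0,0,0,0,0,0,-1],
  [0,0,0,0,0,0,-1],
  [0,0,0,0,0,0,-1],
  [0,0,0,0,0,0,-1],
  [0,0,0,0,0,0,-1],
  [0,0,0,0,0,0,-1],
  [0,0,0,0,0,0,-1],
  [0,0,0,0,0,0,-1],
])

```text
clock: 12.32
tcp_pos: [0.4786, -0.2338, 0.0082]
orientation: [-3.091, -0.56, 0.0]
contact_force: [-0.7, 0.7, -0.4]
grip_width: -0.0002
gripper_force: 0.0
```

```bash
python3 - <<'E'
from bar import *
o,f=shot('w8'); print(r.grip_depth,[a for a in dir(r) if a[0]!='_'],o['tcp_pos'],o['contact_force'])
for x in bar(f,o): print(x)
print(proj('wrist',[o['tcp_pos']],o))
cv2.imwrite('pics/w8c.png',f[100:480,120:520])
E
```

```text
0.0187 ['Unreachable', 'grip_depth'] [ 0.47859384 -0.23379558  0.00815813] [-0.72789945  0.67088954 -0.37830764]
(array([324., 220.]), 'c', array([ 0.5145, -0.2212,  0.03  ]), 'L', [0.0181, 0.0712], 'yaw', -158.2)
[[322.79441185 288.32860192]]
```

View pics/w8c.png

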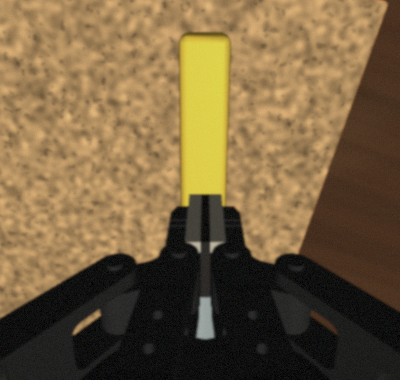

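The picture shows the shut fingers lying over the handle's top at (205,200), so the real tips end about 25 mm behind the reported TCP. This agrees with the earlier miss at the fin. The bar has not moved. I'll open and go lower while watching the force.

Emit:
apply_moves([
  [0,0,0,0,0,-0.02,0],
  [0,0,0,0,0,0,0],
  [0,0,0,0,0,0,0],
  [0,0,0,0,0,0.02,0],
  [0,0,0,0,0,0.008,0],
  [0,0,0,0,0,0.006,0],
  [0,0,0,0,0,0.004,0],
  [0,0,0,0,0,0,0],
])

```text
clock: 13.03
tcp_pos: [0.4779, -0.2334, -0.0109]
orientation: [-3.09, -0.561, 0.003]
contact_force: [-1.0, 0.1, 0.5]
grip_width: 0.043
gripper_force: 0.0
```

Emit:
apply_moves([
  [0,0,0,0,0,0,-1],
  [0,0,0,0,0,0,-1],
  [0,0,0,0,0,0,-1],
  [0,0,0,0,0,0,-1],
  [0,0,0,0,0,0,-1],
  [0,0,0,0,0,0,-1],
  [0,0,0,0,0,0,-1],
  [0,0,0,0,0,0,-1],
])

```text
clock: 13.7
tcp_pos: [0.479, -0.234, -0.0092]
orientation: [3.091, 0.56, 0.001]
contact_force: [-2.3, 0.3, 6.9]
grip_width: 0.0181
gripper_force: 79.1
```

Emit:
apply_moves([
  [0,0,0,0,0,-0.015,-1],
  [0,0,0,0,0,-0.03,-1],
  [0,0,0,0,0,-0.04,-1],
  [0,0,0,0,0,-0.04,-1],
  [0,0,0,0,0,-0.04,-1],
  [0,0,0,0,0,-0.025,-1],
  [0,0,0,0,0,0,-1],
  [0,0,0,0,0,0,-1],
])

```text
clock: 14.37
tcp_pos: [0.4794, -0.2342, 0.1816]
orientation: [3.089, 0.56, 0.004]
contact_force: [-1.1, 0.2, -2.1]
grip_width: 0.0183
gripper_force: 78.4
```

```bash
python3 - <<'E'
from bar import *
o,f=shot('w9'); print(o['tcp_pos'],o['orientation'],o['contact_force'],o['moment'],o['grip_width'],o['gripper_force'])
hsv=cv2.cvtColor(f,cv2.COLOR_BGR2HSV)
m=cv2.inRange(hsv,(23,150,90),(35,255,255)); n,l,s,c=cv2.connectedComponentsWithStats(m); print('wrist',[x.tolist() for x in s[1:] if x[4]>300])
for cam in('side','top'):
    g=grab_frame(cam); cv2.imwrite(f'pics/{cam}9.png',g); 
    m=cv2.inRange(cv2.cvtColor(g,cv2.COLOR_BGR2HSV),(23,120,90),(35,255,255)); n,l,s,c=cv2.connectedComponentsWithStats(m); print(cam,[x.tolist() for x in s[1:] if x[4]>60])
    print([(round(d['p'],2),np.round(d['extent']).astype(int).tolist()) for d in silhouettes('prybar',cam)])
    # predicted bar: unknown offset; nominal with grip axis point = tcp+h*up
    x=np.array([np.cos(np.radians(20.4)),np.sin(np.radians(20.4)),0]); 
    print('pred tip/tail at tcp+.027', proj(cam,[o['tcp_pos']+[0,0,.027]-.12*x,o['tcp_pos']+[0,0,.027]-.035*x,o['tcp_pos']+[0,0,.027]+.075*x]).round(0).tolist())
E
```

```text
[ 0.47938058 -0.23421147  0.18156835] [3.08922171 0.56002568 0.00423833] [-1.10335026  0.16103171 -2.08662345] [ 0.05795793  0.05748001 -0.05103132] 0.01827625635857793 78.42558145523071
wrist [[297, 136, 57, 269, 13567], [535, 336, 105, 52, 3185]]
side [[375, 164, 23, 13, 238], [403, 168, 12, 12, 111], [453, 170, 13, 27, 276], [342, 214, 101, 65, 3660]]
[(0.91, [410, 174, 72, 15]), (0.8, [459, 195, 14, 52]), (0.32, [258, 202, 52, 72])]
pred tip/tail at tcp+.027 [[444.0, 179.0], [414.0, 174.0], [375.0, 168.0]]
top [[391, 242, 13, 25, 127], [497, 287, 54, 36, 675]]
[(0.93, [517, 307, 69, 43]), (0.64, [401, 273, 26, 54])]
pred tip/tail at tcp+.027 [[427.0, 326.0], [412.0, 289.0], [394.0, 243.0]]
```

The bar is in the hand and matches the prediction: tip at side (446,181), tail at (375,168), axis 27 mm above the reported TCP. I'll carry it towards the chime and turn it.

Emit:
apply_moves([
  [0,0,0,0.0197,-0.0355,0,-1],
  [0,0,0,0.0197,-0.0355,0,-1],
  [0,0,0,0.0197,-0.0355,0,-1],
  [0,0,0,0.0197,-0.0355,0,-1],
  [0,0,0,0.0197,-0.0355,0,-1],
  [0,0,0,0.0197,-0.0355,0,-1],
  [0,0,0,0.0197,-0.0355,0,-1],
  [0,0,0,0.0197,-0.0355,0,-1],
])

```text
clock: 15.28
tcp_pos: [0.5258, 0.0892, 0.1791]
orientation: [-3.091, -0.561, 0.003]
contact_force: [1.2, 0.0, -0.7]
grip_width: 0.0179
gripper_force: 78.5
```

Emit:
apply_moves([
  [0,0,0,0.0197,-0.0355,0,-1],
  [0,0,0,0.0197,-0.0355,0,-1],
  [0,0,0.87,0,0,0,-1],
  [0,0,0.87,0,0,0,-1],
  [0,0,0.87,0,0,0,-1],
  [0,0,0.87,0,0,0,-1],
  [0,0,0.87,0,0,0,-1],
  [0,0,0,0,0,0,-1],
])

```text
clock: 15.95
tcp_pos: [0.5378, 0.1676, 0.1789]
orientation: [3.137, -0.156, -0.003]
contact_force: [-0.5, -0.3, -1.5]
grip_width: 0.018
gripper_force: 78.6
```

Emit:
apply_moves([
  [0,0,0,0.032,0,0,-1],
  [0,0,0,0.032,0,0,-1],
  [0,0,0,0.032,0,0,-1],
  [0,0.95,0,0,0,0,-1],
  [0,0.95,0,0,0,0,-1],
  [0,0.95,0,0,0,0,-1],
  [0,0.95,0,0,0,0,-1],
  [0,0.95,0,0,0,0,-1],
])

```text
clock: 16.62
tcp_pos: [0.6333, 0.1584, 0.1795]
orientation: [3.021, -0.141, 0.759]
contact_force: [1.1, -0.7, -0.4]
grip_width: 0.0178
gripper_force: 78.6
```

Emit:
apply_moves([
  [0,0.95,0,0,0,0,-1],
  [0,0.95,0,0,0,0,-1],
  [0,0,0,0,0,0,-1],
  [0,0,0,0,0,0,-1],
  [0,0,0,0,0,0,-1],
  [0,0,0,0,0,0,-1],
  [0,0,0,0,0,0,-1],
  [0,0,0,0,0,0,-1],
])

```text
clock: 17.28
tcp_pos: [0.6365, 0.1542, 0.1734]
orientation: [2.971, -0.151, 0.88]
contact_force: [-0.2, 0.5, -0.9]
grip_width: 0.018
gripper_force: 78.6
```

```bash
cat >> h.py <<'E'
H=.0272
def barstate(o=None):
    """bar in chime frame (mm): tip, tilt deg, yaw deg rel chime, clearance blade underside over fulcrum, blade top z at lip edge"""
    o=o or telemetry.get_obs(); M=R.from_rotvec(o['orientation']).as_matrix(); G=o['tcp_pos']-H*M[:,2]; tip=inch(G-.12*M[:,0]); g=inch(G)
    d=np.r_[RC.T@M[:2,0],M[2,0]]; t=np.degrees(np.arcsin(d[2])); n=np.array([-np.sin(np.radians(t)),np.cos(np.radians(t))])
    cl=np.dot(np.array([g[0],g[2]])-[73,56],n)-2
    zl=tip[2]+(55-tip[0])*np.tan(np.radians(t))+2/np.cos(np.radians(t))
    print('tip',tip.round(1),'tilt',t.round(1),'yaw',np.degrees(np.arctan2(d[1],d[0])).round(1),'roll',np.degrees(np.arcsin(M[2,1])).round(1),'fulcrum clr',cl.round(1),'top at lip',zl.round(1),'F',np.round(o['contact_force'],1),'clock',o['clock'])
def tocmd(tip,tilt,o=None):
    """shift in tool axes+pitch turn from present pose so that tip(chime mm) at tilt; applies turn first"""
    o=o or telemetry.get_obs(); M=R.from_rotvec(o['orientation']).as_matrix(); t=np.radians(tilt)
    u=np.r_[RC@[1,0],0]; v=np.r_[RC@[0,1],0]; x=u*np.cos(t)+np.array([0,0,np.sin(t)]); z=np.cross(x,-v); M2=np.c_[x,-v,z]
    w=np.r_[T0+RC@(np.array(tip[:2])/1000),tip[2]/1000]; tcp=w+.12*x+H*z
    print('turn units',(R.from_matrix(M.T@M2).as_rotvec(degrees=True)/6).round(2),'shift now-axes',(M.T@(tcp-o['tcp_pos'])).round(4),'shift new-axes',(M2.T@(tcp-o['tcp_pos'])).round(4))
E
python3 - <<'E'
from h import *
barstate(); print(telemetry.get_obs()['tcp_pos'],telemetry.get_obs()['joints'].round(2)); tocmd((92.8,0,79.1),40); tocmd((47,0,40.6),40)
E
```

```text
tip [ 89.6 -12.7 130.8] tilt 33.0 yaw -0.1 roll 0.6 fulcrum clr 51.7 top at lip 110.7 F [-0.2  0.5 -0.9] clock 17.2833
[0.63647956 0.15419045 0.17340015] [-0.63  0.28  0.15  2.11  0.81  0.39 -2.88]
turn units [ 0.12  1.17 -0.01] shift now-axes [-0.0231 -0.0136  0.0301] shift new-axes [-0.0266 -0.0132  0.0273]
turn units [ 0.12  1.17 -0.01] shift now-axes [-0.0825 -0.0136  0.0375] shift new-axes [-0.0865 -0.0132  0.0273]
```

Emit:
apply_moves([
  [0.06,0.6,0,0,0,0,-1],
  [0.06,0.6,0,0,0,0,-1],
  [0,0,0,0,0,0,-1],
  [0,0,0,-0.005,-0.004,0.005,-1],
  [0,0,0,-0.007,-0.005,0.007,-1],
  [0,0,0,-0.007,-0.004,0.008,-1],
  [0,0,0,-0.007,0,0.007,-1],
  [0,0,0,0,0,0,-1],
])

```text
clock: 17.95
tcp_pos: [0.6316, 0.1678, 0.1283]
orientation: [2.951, -0.141, 0.927]
contact_force: [0.2, -0.0, -1.1]
grip_width: 0.0179
gripper_force: 78.6
```

```bash
python3 - <<'E'
from h import *
barstate(); print(telemetry.get_obs()['tcp_pos'],telemetry.get_obs()['joints'].round(2)); tocmd((92.8,0,79.1),40); tocmd((47,0,40.6),40)
E
```

```text
tip [84.9 -0.4 81.9] tilt 34.9 yaw 0.4 roll 0.9 fulcrum clr 12.4 top at lip 63.5 F [ 0.2 -0.  -1.1] clock 17.95
[0.63155212 0.16782376 0.12827224] [-1.06  0.41  0.62  2.18  0.79  0.17 -2.96]
turn units [0.15 0.85 0.06] shift now-axes [ 0.0068 -0.     -0.0039] shift new-axes [ 0.0071 -0.0001 -0.0033]
turn units [0.15 0.85 0.06] shift now-axes [-0.0528 -0.0004  0.0014] shift new-axes [-0.0527 -0.0001 -0.0033]
```

The tilt is capped near 35° (q6 at 0.17, q7 at −2.96), so I need the tool tilted relative to the bar. I'll lay the bar back on the mat and regrasp it with the gripper pitched 25°.

Emit:
apply_moves([
  [0,-0.97,0,0,0,0,-1],
  [0,-0.97,0,0,0,0,-1],
  [0,-0.97,0,0,0,0,-1],
  [0,-0.97,0,0,0,0,-1],
  [0,-0.97,0,0,0,0,-1],
  [0,-0.97,0,0,0,0,-1],
  [0,0,0,0,0,-0.02,-1],
  [0,0,0,0,0,0,-1],
])

```text
clock: 18.62
tcp_pos: [0.637, 0.162, 0.1479]
orientation: [3.097, -0.178, 0.225]
contact_force: [1.0, 0.3, 0.0]
grip_width: 0.0182
gripper_force: 78.6
```

Emit:
apply_moves([
  [0,0,0,-0.0104,0.0364,0,-1],
  [0,0,0,-0.0104,0.0364,0,-1],
  [0,0,0,-0.0104,0.0364,0,-1],
  [0,0,0,-0.0104,0.0364,0,-1],
  [0,0,0,-0.0104,0.0364,0,-1],
  [0,0,0,-0.0104,0.0364,0,-1],
  [0,0,0,-0.0104,0.0364,0,-1],
  [0,0,0,-0.0104,0.0364,0,-1],
])

```text
clock: 19.28
tcp_pos: [0.5174, -0.118, 0.1405]
orientation: [3.094, -0.169, 0.22]
contact_force: [0.8, -0.2, -1.2]
grip_width: 0.0179
gripper_force: 78.7
```

Emit:
apply_moves([
  [0,0,0,-0.0104,0.0364,0,-1],
  [0,0,0,-0.0104,0.0364,0,-1],
  [0,0,0,-0.0104,0.0364,0,-1],
  [0,0,0,0,0,0,-1],
  [0,0,0,0,0,0,-1],
  [0,0,0,0,0,0,-1],
  [0,0,0,0,0,0,-1],
  [0,0,0,0,0,0,-1],
])

```text
clock: 19.95
tcp_pos: [0.4768, -0.2203, 0.1387]
orientation: [3.095, -0.166, 0.219]
contact_force: [0.1, -0.4, -1.8]
grip_width: 0.018
gripper_force: 78.7
```

```bash
python3 - <<'E'
from h import *
barstate();o=telemetry.get_obs(); print(o['tcp_pos'],o['joints'].round(2)); M=R.from_rotvec(o['orientation']).as_matrix(); print(M.round(3))
w=np.array([.479,-.22,-.0088])-o['tcp_pos']; print((M.T@w).round(4))
x=M[:,0]*[1,1,0]; x/=np.linalg.norm(x); M2=np.c_[x,np.cross([0,0,-1],x),[0,0,-1]]; print('level turn',(R.from_matrix(M.T@M2).as_rotvec(degrees=True)/6).round(2))
E
```

```text
tip [ -40.6 -399.4  148.5] tilt 8.2 yaw -0.5 roll 1.5 fulcrum clr 105.8 top at lip 164.3 F [ 0.1 -0.4 -1.8] clock 19.95
[ 0.47679181 -0.2202616   0.13871155] [ 0.29  0.24  0.03  2.1  -0.02  0.66 -1.35]
[[ 0.984 -0.109  0.139]
 [-0.104 -0.994 -0.042]
 [ 0.142  0.027 -0.989]]
[-0.0189 -0.0044  0.1463]
level turn [ 0.26 -1.36 -0.02]
```

Emit:
apply_moves([
  [0.13,-0.68,0,0,0,0.02,-1],
  [0.13,-0.68,0,0,0,0.03,-1],
  [0,0,0,0,0,0.035,-1],
  [0,0,0,0,0,0.03,-1],
  [0,0,0,0,0,0.015,-1],
  [0,0,0,0,0,0.008,-1],
  [0,0,0,0,0,0,-1],
  [0,0,0,0,0,0,-1],
])

```text
clock: 20.62
tcp_pos: [0.4817, -0.2229, 0.0013]
orientation: [-3.137, 0.171, -0.001]
contact_force: [0.5, 0.3, -1.4]
grip_width: 0.0177
gripper_force: 78.7
```

```bash
python3 - <<'E'
from h import *
barstate();o=telemetry.get_obs(); print(o['tcp_pos'],o['contact_force']); M=R.from_rotvec(o['orientation']).as_matrix()
x=M[:,0]*[1,1,0]; x/=np.linalg.norm(x); M2=np.c_[x,np.cross([0,0,-1],x),[0,0,-1]]; print('level turn',(R.from_matrix(M.T@M2).as_rotvec(degrees=True)/6).round(2))
E
```

```text
tip [ -32.8 -401.8   28.4] tilt 0.0 yaw -0.7 roll -0.0 fulcrum clr -29.5 top at lip 30.5 F [ 0.5  0.3 -1.4] clock 20.6167
[ 0.48173886 -0.22287185  0.00132102] [ 0.5146521   0.28503623 -1.44391588]
level turn [-0.   -0.01  0.  ]
```

Emit:
apply_moves([
  [0,0,0,0,0,0.006,-1],
  [0,0,0,0,0,0.0035,-1],
  [0,0,0,0,0,0,-1],
  [0,0,0,0,0,0,0],
  [0,0,0,0,0,0,0],
  [0,0,0,0,0,0,0],
  [0,0,0,-0.0115,0,-0.009,0],
  [0,0,0,0,0,0,0],
])

```text
clock: 21.28
tcp_pos: [0.4684, -0.2224, 0.0012]
orientation: [3.137, -0.174, -0.0]
contact_force: [-0.9, -0.3, 0.7]
grip_width: 0.0426
gripper_force: 0.0
```

Emit:
apply_moves([
  [0,-0.84,0,0,0,0,0],
  [0,-0.84,0,0,0,0,0],
  [0,-0.84,0,0,0,0,0],
  [0,-0.84,0,0,0,0,0],
  [0,-0.84,0,0,0,0,0],
  [0,0,0,0,0,0,0],
  [0,0,0,0,0,0,0],
  [0,0,0,0,0,0,0],
])

```text
clock: 21.95
tcp_pos: [0.469, -0.2223, 0.0002]
orientation: [-3.038, 0.168, 0.678]
contact_force: [-0.9, -0.6, -0.0]
grip_width: 0.0427
gripper_force: 0.0
```

```bash
python3 - <<'E'
from bar import *
o,f=shot('w10'); print(o['tcp_pos'],o['contact_force'],o['grip_width'],o['joints'].round(2),(R.from_rotvec(o['orientation']).as_matrix()).round(3))
for x in bar(f,o): print(x)
M=R.from_rotvec(o['orientation']).as_matrix(); print('pads', o['tcp_pos']-.0272*M[:,2])
E
```

```text
[ 4.68974502e-01 -2.22311774e-01  1.55666034e-04] [-0.88464468 -0.60058195 -0.01023154] 0.042712726526290844 [ 0.21  0.74  0.09  1.74  0.02  1.1  -1.4 ] [[ 0.9   -0.11  -0.422]
 [-0.1   -0.994  0.047]
 [-0.425  0.    -0.905]]
(array([324., 268.]), 'c', array([ 0.5033, -0.2269,  0.03  ]), 'L', [0.1076, 0.018], 'yaw', -9.8)
pads [ 0.48046142 -0.22358443  0.02477824]
```

Emit:
apply_moves([
  [0,0,0,0,0,0,-1],
  [0,0,0,0,0,0,-1],
  [0,0,0,0,0,0,-1],
  [0,0,0,0,0,0,-1],
  [0,0,0,0,0,0,-1],
  [0,0,0,0,0,0,-1],
  [0,0,0,0,0,0,-1],
  [0,0,0,0,0,0,-1],
], grip_force=100)

```text
clock: 22.67
tcp_pos: [0.4693, -0.2225, 0.0014]
orientation: [-3.038, 0.168, 0.679]
contact_force: [-0.6, 0.2, 7.0]
grip_width: 0.0166
gripper_force: 98.4
```

```bash
python3 - <<'E'
from bar import *
o,f=shot('w11'); M=R.from_rotvec(o['orientation']).as_matrix(); print(o['tcp_pos'],o['contact_force'],o['grip_width'],M.round(3))
for x in bar(f,o): print(x)
def mid(f,o):
  m=cv2.inRange(cv2.cvtColor(f,cv2.COLOR_BGR2HSV),(23,150,90),(35,255,255)); n,l,s,c=cv2.connectedComponentsWithStats(m); i=1+s[1:,4].argmax(); print(s[i])
  for y in (s[i][1]+4,s[i][1]+40,s[i][1]+90):
    xs=np.nonzero(l[y]==i)[0]; print(y,xs.min(),xs.max(),atz('wrist',(xs.min()+xs.max())/2,y,.03,o).round(4))
mid(f,o)
# tail top edge
E
```

```text
[ 0.4692682  -0.22245356  0.00141577] [-0.63778597  0.18010048  6.98914579] 0.016582343380036398 [[ 0.899 -0.11  -0.423]
 [-0.1   -0.994  0.047]
 [-0.426  0.    -0.905]]
(array([325., 266.]), 'c', array([ 0.5031, -0.2272,  0.03  ]), 'L', [0.0179, 0.1077], 'yaw', 177.2)
[  292   138    67   227 11671]
142 298 350 [ 0.5647 -0.2337  0.03  ]
178 292 357 [ 0.5536 -0.2326  0.03  ]
228 296 354 [ 0.5351 -0.2307  0.03  ]
```

Emit:
apply_moves([
  [0,0,0,-0.0064,0,-0.0136,-1],
  [0,0,0,-0.0128,0,-0.0272,-1],
  [0,0,0,-0.0128,0,-0.0272,-1],
  [0,0,0,-0.0128,0,-0.0272,-1],
  [0,0,0,-0.0128,0,-0.0272,-1],
  [0,0,0,-0.0128,0,-0.0272,-1],
  [0,0,0,-0.0128,0,-0.0272,-1],
  [0,0,0,0,0,0,-1],
])

```text
clock: 23.38
tcp_pos: [0.4722, -0.2234, 0.2021]
orientation: [-3.043, 0.169, 0.664]
contact_force: [0.9, -0.6, -1.8]
grip_width: 0.017
gripper_force: 98.1
```

Emit:
apply_moves([
  [0,0.95,0,0,0,0,-1],
  [0,0.95,0,0,0,0,-1],
  [0,0.95,0,0,0,0,-1],
  [0,0.95,0,0,0,0,-1],
  [0,0.95,0,0,0,0,-1],
  [0,0.95,0,0,0,0,-1],
  [0,0.95,0,0,0,0,-1],
  [0,0,0,0,0,0,-1],
])

```text
clock: 24.05
tcp_pos: [0.4638, -0.2218, 0.1945]
orientation: [3.098, -0.176, 0.399]
contact_force: [-2.3, 0.3, -1.1]
grip_width: 0.0167
gripper_force: 98.2
```

```bash
cat >> h.py <<'E'
A=R.from_euler('y',25.2,degrees=True).as_matrix(); V=np.array([.0045,0,-.0204])
def barstate(o=None):
    o=o or telemetry.get_obs(); M=R.from_rotvec(o['orientation']).as_matrix(); B=M@A; G=o['tcp_pos']+M@V; tip=inch(G-.12*B[:,0]); g=inch(G)
    d=np.r_[RC.T@B[:2,0],B[2,0]]; t=np.degrees(np.arcsin(d[2])); n=np.array([-np.sin(np.radians(t)),np.cos(np.radians(t))])
    cl=np.dot(np.array([g[0],g[2]])-[73,56],n)-2
    zl=tip[2]+(55-tip[0])*np.tan(np.radians(t))+2/np.cos(np.radians(t))
    print('tip',tip.round(1),'tilt',t.round(1),'yaw',np.degrees(np.arctan2(d[1],d[0])).round(1),'fulcrum clr',cl.round(1),'top at lip',zl.round(1),'F',np.round(o['contact_force'],1),'clock',o['clock'],'q',o['joints'].round(2))
def tocmd(tip,tilt,o=None):
    o=o or telemetry.get_obs(); M=R.from_rotvec(o['orientation']).as_matrix(); t=np.radians(tilt)
    u=np.r_[RC@[1,0],0]; v=np.r_[RC@[0,1],0]; x=u*np.cos(t)+np.array([0,0,np.sin(t)]); M2=np.c_[x,-v,np.cross(x,-v)]
    w=np.r_[T0+RC@(np.array(tip[:2])/1000),tip[2]/1000]; G=w+.12*x; M2=M2@A.T; tcp=G-M2@V
    print('turn units',(R.from_matrix(M.T@M2).as_rotvec(degrees=True)/6).round(2),'shift now-axes',(M.T@(tcp-o['tcp_pos'])).round(4),'shift new-axes',(M2.T@(tcp-o['tcp_pos'])).round(4))
E
python3 - <<'E'
from h import *
barstate(); tocmd((92.8,0,120),40); tocmd((92.8,0,79.1),40)
o=telemetry.get_obs();M=R.from_rotvec(o['orientation']).as_matrix()
for cam in('side','top'):
    g=grab_frame(cam); cv2.imwrite(f'pics/{cam}12.png',g); L=silhouettes('prybar',cam); print(cam,[(round(d['p'],2),np.round(d['extent']).astype(int).tolist()) for d in L])
    B=M@A;G=o['tcp_pos']+M@V; print(proj(cam,[G-.12*B[:,0],G-.035*B[:,0],G+.075*B[:,0]]).round(0).tolist())
    m=cv2.inRange(cv2.cvtColor(g,cv2.COLOR_BGR2HSV),(23,120,90),(35,255,255)); n,l,s,c=cv2.connectedComponentsWithStats(m); print([x.tolist() for x in s[1:] if x[4]>60])
print(telemetry.get_obs()['grip_width'])
E
```

```text
tip [ -23.6 -402.4  138.4] tilt 39.9 yaw -1.0 fulcrum clr 123.2 top at lip 206.7 F [-2.3  0.3 -1.1] clock 24.05 q [ 0.3   0.1   0.07  2.14 -0.12  0.66 -1.23]
turn units [ 0.03  0.02 -0.16] shift now-axes [ 0.1011 -0.406   0.0458] shift new-axes [ 0.1078 -0.404   0.0473]
turn units [ 0.03  0.02 -0.16] shift now-axes [ 0.0907 -0.4059  0.0854] shift new-axes [ 0.0974 -0.404   0.0869]
side [(0.68, [459, 194, 13, 50]), (0.64, [408, 182, 45, 60])]
[[428.0, 210.0], [411.0, 184.0], [389.0, 151.0]]
[[386, 150, 29, 37, 317], [453, 170, 13, 27, 276], [342, 214, 101, 65, 3659]]
top [(0.82, [401, 286, 24, 78]), (0.69, [516, 308, 74, 45]), (0.31, [150, 206, 25, 22])]
[[391.0, 324.0], [398.0, 294.0], [409.0, 251.0]]
[[399, 248, 14, 27, 233], [497, 287, 54, 36, 662]]
0.016593391163651203
```

Emit:
apply_moves([
  [0.03,0,-0.16,0,0,0,-1],
  [0,0,0,0.0098,-0.0367,0.0043,-1],
  [0,0,0,0.0098,-0.0367,0.0043,-1],
  [0,0,0,0.0098,-0.0367,0.0043,-1],
  [0,0,0,0.0098,-0.0367,0.0043,-1],
  [0,0,0,0.0098,-0.0367,0.0043,-1],
  [0,0,0,0.0098,-0.0367,0.0043,-1],
  [0,0,0,0.0098,-0.0367,0.0043,-1],
])

```text
clock: 24.92
tcp_pos: [0.5685, 0.0292, 0.1838]
orientation: [3.1, -0.142, 0.4]
contact_force: [1.8, -0.8, -1.3]
grip_width: 0.0167
gripper_force: 98.3
```

Emit:
apply_moves([
  [0,0,0,0.0098,-0.0367,0.0043,-1],
  [0,0,0,0.0098,-0.0367,0.0043,-1],
  [0,0,0,0.0098,-0.0367,0.0043,-1],
  [0,0,0,0.0098,-0.0367,0.0043,-1],
  [0,0,0,0,0,0,-1],
  [0,0,0,0,0,0,-1],
  [0,0,0,0,0,0,-1],
  [0,0,0,0,0,0,-1],
])

```text
clock: 25.58
tcp_pos: [0.6229, 0.1676, 0.1766]
orientation: [3.098, -0.146, 0.398]
contact_force: [0.8, 0.3, -0.8]
grip_width: 0.0166
gripper_force: 98.4
```

```bash
python3 - <<'E'
from h import *
barstate(); tocmd((92.8,0,79.1),40); tocmd((48,0,41.5),40)
o=telemetry.get_obs();M=R.from_rotvec(o['orientation']).as_matrix()
for cam in('side','top'):
    g=grab_frame(cam); cv2.imwrite(f'pics/{cam}13.png',g); L=silhouettes('prybar',cam); print(cam,[(round(d['p'],2),np.round(d['extent']).astype(int).tolist()) for d in L])
    B=M@A;G=o['tcp_pos']+M@V; print(proj(cam,[G-.12*B[:,0],G-.035*B[:,0],G+.075*B[:,0]]).round(0).tolist())
E
```

```text
tip [ 97.4  -1.4 120.5] tilt 39.9 yaw 0.2 fulcrum clr 31.9 top at lip 87.8 F [ 0.8  0.3 -0.8] clock 25.5833 q [-0.34  0.34 -0.11  1.86  0.25  0.73 -2.28]
turn units [0.02 0.02 0.02] shift now-axes [-0.015  -0.0012  0.0387] shift new-axes [-0.0151 -0.0011  0.0386]
turn units [0.02 0.02 0.02] shift now-axes [-0.0678 -0.0014  0.0637] shift new-axes [-0.068  -0.0011  0.0635]
side [(0.86, [458, 195, 16, 53]), (0.72, [270, 232, 48, 65])]
[[292.0, 265.0], [272.0, 236.0], [248.0, 199.0]]
top [(0.74, [232, 217, 13, 80]), (0.64, [504, 313, 97, 56])]
[[231.0, 254.0], [231.0, 222.0], [231.0, 178.0]]
```

Emit:
apply_moves([
  [0,0,0,-0.0075,-0.0006,0.0194,-1],
  [0,0,0,-0.0075,-0.0006,0.0193,-1],
  [0,0,0,0,0,0,-1],
  [0,0,0,-0.0132,0,0.0062,-1],
  [0,0,0,0,0,0,-1],
  [0,0,0,0,0,0,-1],
  [0,0,0,0,0,0,-1],
  [0,0,0,0,0,0,-1],
])

```text
clock: 26.45
tcp_pos: [0.6082, 0.1717, 0.1277]
orientation: [3.1, -0.145, 0.403]
contact_force: [0.1, -1.0, -1.2]
grip_width: 0.0165
gripper_force: 98.4
```

```bash
python3 - <<'E'
from h import *
barstate(); tocmd((48,0,41.5),40)
o=telemetry.get_obs();M=R.from_rotvec(o['orientation']).as_matrix(); B=M@A;G=o['tcp_pos']+M@V
g=grab_frame('side'); 
p=proj('side',[G-.12*B[:,0],np.r_[T0+RC@[.055,.033],.058],np.r_[T0+RC@[.055,-.033],.058],np.r_[T0+RC@[.085,-.055],.06],np.r_[T0+RC@[.085,.115],.06],np.r_[T0+RC@[.073,0],.056]]).round(1); print(p.tolist())
c=cv2.resize(g[225:345,240:400],(800,600),interpolation=cv2.INTER_CUBIC)
for q in p: cv2.circle(c,tuple(int(v) for v in (q-[240,225])*5),4,(255,0,255),1)
cv2.imwrite('pics/ins.png',c)
hsv=cv2.cvtColor(g,cv2.COLOR_BGR2HSV); m=cv2.inRange(hsv,(0,180,100),(6,255,255))|cv2.inRange(hsv,(174,180,100),(180,255,255)); m[:270]=0;m[340:]=0;m[:,:270]=0;m[:,345:]=0; print('red',cv2.boundingRect(m))
E
```

```text
tip [82.5  1.2 71.4] tilt 40.0 yaw 0.2 fulcrum clr 3.7 top at lip 50.9 F [ 0.1 -1.  -1.2] clock 26.45 q [-0.37  0.38 -0.09  1.94  0.29  0.62 -2.34]
turn units [-0.   -0.    0.02] shift now-axes [-0.041   0.0014  0.0201] shift new-axes [-0.041   0.0015  0.0201]
[[296.2, 282.9], [294.6, 299.0], [314.0, 285.2], [311.8, 274.7], [260.3, 310.4], [299.5, 289.1]]
red (296, 288, 18, 13)
```

View pics/ins.png

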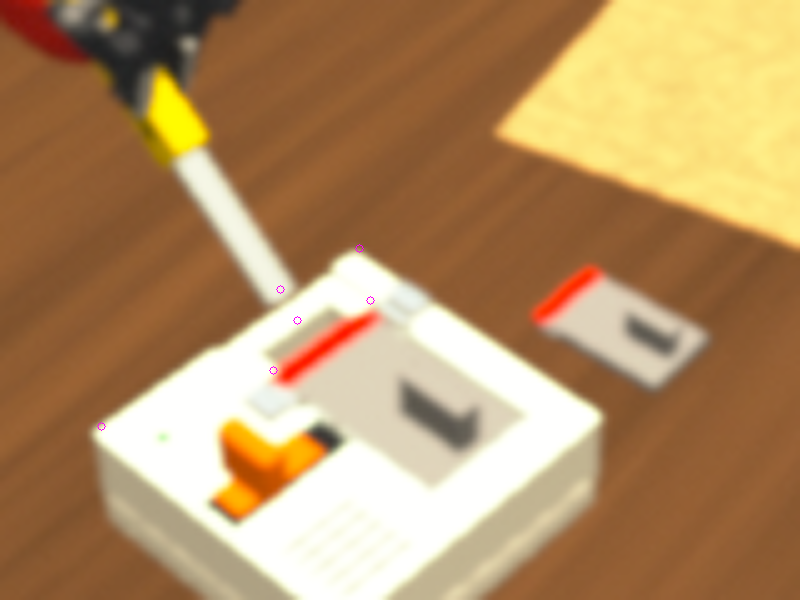

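I miscounted: that was picture 11, one over the limit, so I'll work by numbers from here. It shows the tip at (283,300), over the rim and lined up with the slot; side-camera offsets are the same for tip and chime. Inserting.

Emit:
apply_moves([
  [0,0,0,-0.007,0.0003,0.0034,-1],
  [0,0,0,-0.007,0.0003,0.0034,-1],
  [0,0,0,-0.007,0.0003,0.0034,-1],
  [0,0,0,-0.005,0.0003,0.0025,-1],
  [0,0,0,0,0,0,-1],
  [0,0,0,0,0,0,-1],
  [0,0,0,0,0,0,-1],
  [0,0,0,0,0,0,-1],
])

```text
clock: 27.17
tcp_pos: [0.5857, 0.1726, 0.1079]
orientation: [3.1, -0.144, 0.401]
contact_force: [-0.1, -0.1, -1.6]
grip_width: 0.0166
gripper_force: 98.4
```

```bash
python3 - <<'E'
from h import *
barstate(); tocmd((48,0,41.5),40)
E
```

```text
tip [59.9 -0.1 51.7] tilt 39.9 yaw 0.2 fulcrum clr 3.1 top at lip 50.2 F [-0.1 -0.1 -1.6] clock 27.1667 q [-0.4   0.38 -0.08  2.    0.32  0.57 -2.39]
turn units [-0.    0.01  0.03] shift now-axes [-0.0141  0.0002  0.0067] shift new-axes [-0.0141  0.0002  0.0067]
```

Emit:
apply_moves([
  [0,0,0,-0.005,0,0.0025,-1],
  [0,0,0,-0.005,0,0.0023,-1],
  [0,0,0,-0.004,0,0.0019,-1],
  [0,0,0,0,0,0,-1],
  [0,0,0,0,0,0,-1],
  [0,0,0,0,0,0,-1],
  [0,0,0,0,0,0,-1],
  [0,0,0,0,0,0,-1],
])

```text
clock: 27.83
tcp_pos: [0.5737, 0.1735, 0.0977]
orientation: [3.1, -0.144, 0.401]
contact_force: [-0.2, 0.3, -1.7]
grip_width: 0.0166
gripper_force: 98.4
```

```bash
cat > plan.py <<'E'
from h import *
def pose(tilt,c,tx):
    t=np.radians(tilt); n=np.array([-np.sin(t),np.cos(t)]); P=np.array([73,56])+(2+c)*n; s=(P[0]-tx)/np.cos(t); return (tx,0,P[1]-s*np.sin(t))
E
python3 - <<'E'
from plan import *
barstate()
for a in (34,28,22): p=pose(a,0,48); print(a,np.round(p,1)); tocmd(p,a)
E
```

```text
tip [47.8 -0.3 41.5] tilt 39.9 yaw 0.2 fulcrum clr 3.0 top at lip 50.1 F [-0.2  0.3 -1.7] clock 27.8333 q [-0.42  0.38 -0.08  2.03  0.33  0.54 -2.42]
34 [48.   0.  41.5]
turn units [ 0.   -0.99  0.03] shift now-axes [0.0028 0.     0.0109] shift new-axes [0.0039 0.     0.0106]
28 [48.  0. 45.]
turn units [ 0.   -1.99  0.03] shift now-axes [0.0051 0.     0.0189] shift new-axes [0.0089 0.     0.0174]
22 [48.   0.  48.1]
turn units [ 0.01 -2.99  0.03] shift now-axes [0.0062 0.     0.0272] shift new-axes [0.0143 0.     0.024 ]
```

Emit:
apply_moves([
  [0,-0.5,0,0.0014,0,0.0054,-1],
  [0,-0.5,0,0.0018,0,0.0053,-1],
  [0,-0.5,0,0.0019,0,0.004,-1],
  [0,-0.5,0,0.002,0,0.0035,-1],
  [0,0,0,0,0,0,-1],
  [0,0,0,0,0,0,-1],
  [0,0,0,0,0,0,-1],
  [0,0,0,0,0,0,-1],
])

```text
clock: 28.5
tcp_pos: [0.5828, 0.1728, 0.0809]
orientation: [3.134, -0.144, 0.075]
contact_force: [-0.6, 1.3, -0.6]
grip_width: 0.0169
gripper_force: 98.5
```

```bash
python3 - <<'E'
from plan import *
barstate()
for a in (22,16,10,4): p=pose(a,0,48); print(a,np.round(p,1)); tocmd(p,a)
E
```

```text
tip [47.4 -0.3 45.3] tilt 27.9 yaw 0.3 fulcrum clr 0.5 top at lip 51.6 F [-0.6  1.3 -0.6] clock 28.5 q [-0.27  0.5  -0.17  1.86  0.15  0.76 -2.2 ]
22 [48.   0.  48.1]
turn units [ 0.01 -0.99  0.04] shift now-axes [0.0034 0.0002 0.0082] shift new-axes [0.0042 0.0002 0.0078]
16 [48.   0.  50.9]
turn units [ 0.01 -1.99  0.04] shift now-axes [0.005  0.0002 0.0166] shift new-axes [0.0083 0.0002 0.0152]
10 [48.   0.  53.6]
turn units [ 0.02 -2.99  0.04] shift now-axes [0.0054 0.0002 0.0252] shift new-axes [0.0129 0.0002 0.0223]
4 [48.   0.  56.3]
turn units [ 0.02 -3.99  0.04] shift now-axes [0.0046 0.0002 0.0339] shift new-axes [0.018  0.0002 0.0291]
```

Contact should begin soon. I'll lever from 28° to 16°.

Emit:
apply_moves([
  [0,-0.5,0,0.0015,0,0.0042,-1],
  [0,-0.5,0,0.0017,0,0.0041,-1],
  [0,-0.5,0,0.0018,0,0.004,-1],
  [0,-0.5,0,0.002,0,0.0038,-1],
  [0,0,0,0,0,0,-1],
  [0,0,0,0,0,0,-1],
  [0,0,0,0,0,0,-1],
  [0,0,0,0,0,0,-1],
])

```text
clock: 29.17
tcp_pos: [0.5894, 0.1722, 0.0649]
orientation: [-3.122, 0.143, 0.252]
contact_force: [-2.6, -0.2, -1.2]
grip_width: 0.0166
gripper_force: 98.4
```

```bash
python3 - <<'E'
from plan import *
barstate();o=telemetry.get_obs();print(o['moment'].round(2),o['grip_width'])
for a in (10,4,-2): p=pose(a,0,48); print(a,np.round(p,1)); tocmd(p,a)
E
```

```text
tip [48.8 -0.3 51.3] tilt 16.0 yaw 0.3 fulcrum clr 0.2 top at lip 55.2 F [-2.6 -0.2 -1.2] clock 29.1667 q [-0.2   0.63 -0.21  1.68  0.06  0.99 -2.08]
[-0.15  0.07  0.03] 0.016586013915430232
10 [48.   0.  53.6]
turn units [ 0.02 -1.    0.04] shift now-axes [0.0015 0.0001 0.0089] shift new-axes [0.0024 0.0002 0.0087]
4 [48.   0.  56.3]
turn units [ 0.02 -2.    0.04] shift now-axes [0.0025 0.0001 0.0175] shift new-axes [0.0061 0.0002 0.0166]
-2 [48.   0.  58.9]
turn units [ 0.03 -3.    0.03] shift now-axes [0.0024 0.0001 0.0263] shift new-axes [0.0104 0.0002 0.0243]
```

Emit:
apply_moves([
  [0,-0.5,0,0.0008,0,0.0044,-1],
  [0,-0.5,0,0.0013,0,0.0043,-1],
  [0,-0.5,0,0.0017,0,0.0042,-1],
  [0,-0.5,0,0.002,0,0.004,-1],
  [0,0,0,0,0,0,-1],
  [0,0,0,0,0,0,-1],
  [0,0,0,0,0,0,-1],
  [0,0,0,0,0,0,-1],
])

```text
clock: 29.83
tcp_pos: [0.5919, 0.1722, 0.0476]
orientation: [-3.069, 0.142, 0.573]
contact_force: [0.7, -0.1, -1.8]
grip_width: 0.0168
gripper_force: 98.5
```

```bash
cat > red.py <<'E'
from h import *
def red(cam):
    g=grab_frame(cam); hsv=cv2.cvtColor(g,cv2.COLOR_BGR2HSV); m=cv2.inRange(hsv,(0,180,100),(6,255,255))|cv2.inRange(hsv,(174,180,100),(180,255,255))
    if cam=='side': m[:265]=0;m[340:]=0;m[:,:270]=0;m[:,345:]=0
    elif cam=='top': m[:255]=0;m[300:]=0;m[:,:205]=0;m[:,262:]=0
    print(cam,'red',cv2.boundingRect(m),(m>0).sum()); return g
E
python3 - <<'E'
from plan import *
from red import red
barstate();o=telemetry.get_obs();print(o['moment'].round(2),o['grip_width']); red('side');red('top')
for a in (-2,-8): p=pose(a,0,48); print(a,np.round(p,1)); tocmd(p,a)
E
```

```text
tip [50.9  0.1 56.5] tilt 4.1 yaw 0.2 fulcrum clr 0.1 top at lip 58.8 F [ 0.7 -0.1 -1.8] clock 29.8333 q [-0.16  0.77 -0.22  1.5  -0.    1.22 -2.01]
[-0.05 -0.44  0.01] 0.01682300911308133
side red (295, 286, 19, 14) 55
top red (0, 0, 0, 0) 0
-2 [48.   0.  58.9]
turn units [ 0.02 -1.    0.03] shift now-axes [-0.0008  0.0003  0.0099] shift new-axes [0.0002 0.0004 0.0099]
-8 [48.   0.  61.5]
turn units [ 0.02 -2.    0.03] shift now-axes [-0.0003  0.0003  0.0187] shift new-axes [0.0036 0.0004 0.0184]
```

Emit:
apply_moves([
  [0,-0.33,0,-0.0007,0,0.0033,-1],
  [0,-0.33,0,-0.0004,0,0.0033,-1],
  [0,-0.34,0,0,0,0.0033,-1],
  [0,0,0,0,0,0,-1],
  [0,-0.33,0,0.0008,0,0.0032,-1],
  [0,0,0,0,0,0,-1],
  [0,0,0,0,0,0,-1],
  [0,0,0,0,0,0,-1],
])

```text
clock: 30.6
tcp_pos: [0.5863, 0.1724, 0.0354]
orientation: [-3.015, 0.14, 0.785]
contact_force: [-0.2, -0.6, 0.8]
grip_width: 0.0167
gripper_force: 98.7
```

```bash
python3 - <<'E'
from plan import *
from red import red
barstate();o=telemetry.get_obs();print(o['moment'].round(2),o['grip_width']); red('side')
for a in (-8,-14): p=pose(a,0,47); print(a,np.round(p,1)); tocmd(p,a)
E
```

```text
tip [47.5 -0.2 59.3] tilt -4.0 yaw 0.2 fulcrum clr -0.5 top at lip 60.8 F [-0.2 -0.6  0.8] clock 30.6 q [-0.15  0.86 -0.23  1.4  -0.03  1.36 -1.99]
[-0.07 -0.34 -0.05] 0.01666247156066975
side red (295, 285, 19, 14) 56
-8 [47.   0.  61.7]
turn units [ 0.02 -0.67  0.02] shift now-axes [0.0003 0.0001 0.0056] shift new-axes [0.0007 0.0001 0.0056]
-14 [47.   0.  64.5]
turn units [ 0.02 -1.67  0.02] shift now-axes [0.0008 0.0001 0.0143] shift new-axes [0.0033 0.0001 0.014 ]
```

Emit:
apply_moves([
  [0,-0.33,0,0.0002,0,0.0028,-1],
  [0,-0.34,0,0.0003,0,0.0028,-1],
  [0,0,0,0,0,0,-1],
  [0,-0.33,0,0.0003,0,0.0029,-1],
  [0,-0.33,0,0.0005,0,0.0029,-1],
  [0,0,0,0,0,0,-1],
  [0,0,0,0,0,0,-1],
  [0,0,0,0,0,0,-1],
])

```text
clock: 31.32
tcp_pos: [0.5814, 0.1727, 0.0251]
orientation: [-2.948, 0.137, 0.99]
contact_force: [1.5, -0.4, 2.7]
grip_width: 0.0163
gripper_force: 98.8
```

```bash
python3 - <<'E'
from plan import *
from red import red
barstate();o=telemetry.get_obs();print(o['moment'].round(2),o['grip_width']); g=red('side')
cv2.imwrite('pics/side_l.png',g); L=silhouettes('cover','side'); print([(round(d['p'],2),np.round(d['extent']).astype(int).tolist()) for d in L])
# predicted lip top edge corners for rises
for z in (.058,.064,.070,.075):
    print(z,(proj('side',[np.r_[T0+RC@[.055,.033],z],np.r_[T0+RC@[.055,-.033],z]])+[0.5,2.5]).round(1).tolist())
M=R.from_rotvec(o['orientation']).as_matrix(); B=M@A;G=o['tcp_pos']+M@V; print('bar pred',proj('side',[G-.12*B[:,0],G-.035*B[:,0],G+.075*B[:,0]]).round(1).tolist(),[(round(d['p'],2),np.round(d['extent']).astype(int).tolist()) for d in silhouettes('prybar','side')])
E
```

```text
tip [47.  -0.4 63.5] tilt -11.9 yaw 0.2 fulcrum clr -0.1 top at lip 63.8 F [ 1.5 -0.4  2.7] clock 31.3167 q [-0.14  0.96 -0.23  1.3  -0.06  1.5  -1.97]
[-0.19 -0.22  0.11] 0.016274282967231143
side red (295, 284, 20, 13) 53
[(0.97, [322, 303, 50, 37]), (0.91, [365, 292, 28, 21]), (0.75, [238, 397, 75, 74])]
0.058 [[295.1, 301.5], [314.5, 287.7]]
0.064 [[295.0, 299.8], [314.4, 285.9]]
0.07 [[294.9, 298.0], [314.4, 284.2]]
0.075 [[294.8, 296.5], [314.3, 282.7]]
bar pred [[306.8, 291.9], [284.3, 281.2], [258.2, 268.7]] [(0.56, [280, 279, 46, 25])]
```

Emit:
apply_moves([
  [0,0.3,0,0,0,-0.002,-1],
  [0,0,0,0.006,0,-0.0028,-1],
  [0,0,0,0.0109,0,-0.0051,-1],
  [0,0,0,0.0109,0,-0.0051,-1],
  [0,0,0,0.0109,0,-0.0051,-1],
  [0,0,0,0.0109,0,-0.0051,-1],
  [0,0,0,0.0109,0,-0.0051,-1],
  [0,0,0,0,0,0,-1],
])

```text
clock: 32.13
tcp_pos: [0.6491, 0.1657, 0.0124]
orientation: [-2.965, 0.14, 0.946]
contact_force: [-0.8, 0.4, -1.5]
grip_width: 0.0165
gripper_force: 98.5
```

```bash
python3 - <<'E'
from plan import *
from red import red
barstate(); g=red('side'); cv2.imwrite('pics/side_m.png',g); g=red('top')
a=cv2.imread('pics/side13.png')
def rows(g):
    hsv=cv2.cvtColor(g,cv2.COLOR_BGR2HSV); m=cv2.inRange(hsv,(0,120,100),(8,255,255))|cv2.inRange(hsv,(172,120,100),(180,255,255)); m[:265]=0;m[340:]=0;m[:,:270]=0;m[:,345:]=0
    return [(c,round(float(np.nonzero(m[:,c])[0].mean()),1),int((m[:,c]>0).sum())) for c in range(296,315,3) if m[:,c].any()]
print(rows(a));print(rows(cv2.imread('pics/side_m.png')))
print([(round(d['p'],2),np.round(d['extent']).astype(int).tolist()) for d in silhouettes('cover','side')][:2])
tocmd((60,-400,150),0)
E
```

```text
tip [113.9  -0.7  47.6] tilt -10.2 yaw 0.1 fulcrum clr -3.0 top at lip 60.2 F [-0.8  0.4 -1.5] clock 32.1333 q [-0.14  1.05 -0.21  1.1  -0.04  1.58 -1.95]
side red (295, 285, 19, 14) 58
top red (0, 0, 0, 0) 0
[(296, 299.0, 5), (299, 297.5, 6), (302, 295.5, 6), (305, 293.5, 6), (308, 291.5, 6), (311, 290.0, 3), (314, 288.0, 3)]
[(296, 296.5, 6), (299, 294.5, 6), (302, 292.5, 6), (305, 290.5, 6), (308, 289.0, 5), (311, 287.0, 3), (314, 286.0, 1)]
[(0.95, [235, 398, 76, 78]), (0.7, [365, 291, 33, 24])]
turn units [0.02 1.72 0.02] shift now-axes [-0.1089  0.4002 -0.0691] shift new-axes [-0.0938  0.4002 -0.0884]
```

The lip stays propped about 10 mm up with the bar withdrawn, so the cover is sprung. Now the bar goes back to the mat.

Emit:
apply_moves([
  [0,0,0,-0.0174,0,-0.0245,-1],
  [0,0,0,-0.0174,0,-0.0245,-1],
  [0,0,0,-0.0174,0,-0.0245,-1],
  [0,0.86,0,0,0,0,-1],
  [0,0.86,0,0,0,0,-1],
  [0,0,0,0,0,0,-1],
  [0,0,0,-0.0107,0.0346,0.005,-1],
  [0,0,0,-0.0107,0.0346,0.005,-1],
])

```text
clock: 32.95
tcp_pos: [0.6165, 0.1025, 0.1045]
orientation: [-3.043, 0.133, 0.681]
contact_force: [1.3, -1.3, -1.8]
grip_width: 0.0168
gripper_force: 98.5
```

Emit:
apply_moves([
  [0,0,0,-0.0107,0.0346,0.005,-1],
  [0,0,0,-0.0107,0.0346,0.005,-1],
  [0,0,0,-0.0107,0.0346,0.005,-1],
  [0,0,0,-0.0107,0.0346,0.005,-1],
  [0,0,0,-0.0107,0.0346,0.005,-1],
  [0,0,0,-0.0107,0.0346,0.005,-1],
  [0,0,0,-0.0107,0.0346,0.005,-1],
  [0,0,0,-0.0107,0.0346,0.005,-1],
])

```text
clock: 33.62
tcp_pos: [0.4968, -0.1682, 0.1046]
orientation: [-3.043, 0.142, 0.682]
contact_force: [1.0, -0.1, -1.3]
grip_width: 0.017
gripper_force: 98.5
```

Emit:
apply_moves([
  [0,0,0,-0.0107,0.0346,0.005,-1],
  [0,0,0,-0.0107,0.0346,0.005,-1],
  [0,0,0,0,0,0,-1],
  [0,0,0,0,0,0,-1],
  [0,0,0,0,0,0,-1],
  [0,0,0,0,0,0,-1],
  [0,0,0,0,0,0,-1],
  [0,0,0,0,0,0,-1],
])

```text
clock: 34.28
tcp_pos: [0.4688, -0.2324, 0.1046]
orientation: [-3.044, 0.138, 0.679]
contact_force: [-0.2, 0.0, -2.0]
grip_width: 0.0167
gripper_force: 98.5
```

```bash
python3 - <<'E'
from bar import *
barstate();o=telemetry.get_obs();M=R.from_rotvec(o['orientation']).as_matrix(); G=o['tcp_pos']+M@V;B=M@A; print('G',G.round(4),o['tcp_pos'],B.round(3))
print('shift to G target',(M.T@(np.array([.482,-.235,.020])-G)).round(4),'up',M[2].round(3))
g=grab_frame('side'); cv2.imwrite('pics/s14.png',g); print('bar pred',proj('side',[G-.12*B[:,0],G-.035*B[:,0],G+.075*B[:,0]]).round(1).tolist(),[(round(d['p'],2),np.round(d['extent']).astype(int).tolist()) for d in silhouettes('prybar','side')])
print(o['grip_width'])
E
```

```text
tip [ -32.  -414.6  121.1] tilt 0.0 yaw 0.3 fulcrum clr 63.2 top at lip 123.2 F [-0.2  0.  -2. ] clock 34.2833 q [ 0.36  0.6  -0.1   1.68  0.13  1.29 -1.47]
G [ 0.4815 -0.2335  0.1212] [ 0.46878074 -0.23236586  0.10463406] [[ 0.996 -0.091  0.001]
 [-0.091 -0.996 -0.   ]
 [ 0.001  0.    -1.   ]]
shift to G target [0.0436 0.0014 0.0913] up [-0.425  0.    -0.905]
bar pred [[432.8, 214.2], [407.8, 202.6], [377.9, 188.8]] [(0.98, [460, 194, 12, 51]), (0.62, [404, 200, 58, 27])]
0.016739135016853413
```

Emit:
apply_moves([
  [0,0,0,0.0131,0.0007,0.0274,-1],
  [0,0,0,0.0131,0.0007,0.0274,-1],
  [0,0,0,0.0087,0,0.0183,-1],
  [0,0,0,0.0052,0,0.011,-1],
  [0,0,0,0.0035,0,0.0072,-1],
  [0,0,0,0,0,0,-1],
  [0,0,0,0.0006,0,0.0013,-1],
  [0,0,0,0,0,0,-1],
])

```text
clock: 35.05
tcp_pos: [0.4695, -0.2355, 0.003]
orientation: [-3.045, 0.142, 0.676]
contact_force: [0.3, 0.3, -1.4]
grip_width: 0.0163
gripper_force: 98.4
```

```bash
python3 - <<'E'
from h import *
barstate();o=telemetry.get_obs();M=R.from_rotvec(o['orientation']).as_matrix(); print((o['tcp_pos']+M@V).round(4),o['tcp_pos'],o['moment'].round(2))
E
```

```text
tip [ -31.  -417.4   19.2] tilt 0.2 yaw 0.2 fulcrum clr -38.5 top at lip 21.5 F [ 0.3  0.3 -1.4] clock 35.05 q [ 0.36  0.74 -0.09  1.72  0.16  1.13 -1.49]
[ 0.4822 -0.2366  0.0196] [ 0.46954378 -0.23547025  0.00299852] [-0.05 -0.49  0.  ]
```

Emit:
apply_moves([
  [0,0,0,0.0005,0,0.001,-1],
  [0,0,0,0,0,0,0],
  [0,0,0,0,0,0,0],
  [0,0,0,0,0,0,0],
  [0,0,0,-0.0085,0,-0.0181,0],
  [0,0,0,-0.0128,0,-0.0272,0],
  [0,0,0,-0.0128,0,-0.0272,0],
  [0,0,0,-0.0128,0,-0.0272,0],
], grip_force=60)

```text
clock: 35.72
tcp_pos: [0.4683, -0.235, 0.1125]
orientation: [-3.044, 0.142, 0.68]
contact_force: [0.7, -0.1, 0.6]
grip_width: 0.0428
gripper_force: 0.0
```

Emit:
apply_moves([
  [0,0.87,0,0,0,0,0],
  [0,0.87,0,0,0,0,0],
  [0,0.87,0,0,0,0,0],
  [0,0.87,0,0,0,0,0],
  [0,0.87,0,0,0,0,0],
  [0,0.87,0,0,0,0,0],
  [0,0,0,0,0,-0.025,0],
  [0,0,0,0,0,0,0],
])

```text
clock: 36.38
tcp_pos: [0.4652, -0.2357, 0.139]
orientation: [3.125, -0.148, 0.173]
contact_force: [1.0, -0.6, 1.3]
grip_width: 0.0429
gripper_force: 0.0
```

```bash
cat >> h.py <<'E'
def totcp(w,yaw,tilt,o=None):
    o=o or telemetry.get_obs(); M=R.from_rotvec(o['orientation']).as_matrix(); t=np.radians(tilt);y=np.radians(yaw)
    u=np.array([np.cos(y),np.sin(y),0]); x=u*np.cos(t)+np.array([0,0,np.sin(t)]); v=np.array([-np.sin(y),np.cos(y),0]); M2=np.c_[x,-v,np.cross(x,-v)]; d=np.array(w)-o['tcp_pos']
    print('turn units',(R.from_matrix(M.T@M2).as_rotvec(degrees=True)/6).round(2),'shift now',(M.T@d).round(4),'new',(M2.T@d).round(4))
E
python3 - <<'E'
from bar import *
o,f=shot('w15'); print(o['tcp_pos'],o['clock'],o['joints'].round(2))
for x in bar(f,o): print(x)
# mat corners & bar via top cam
g=grab_frame('top'); cv2.imwrite('pics/top15.png',g); print([(round(d['p'],2),np.round(d['extent']).astype(int).tolist()) for d in silhouettes('prybar','top')]); print(proj('top',[[.482-.12*.996,-.2366+.12*.091,.018],[.482+.075*.996,-.2366-.075*.091,.018]]).round(0).tolist())
totcp((.4057,.1897,.14),-5.5,6)
E
```

```text
[ 0.46518196 -0.23569719  0.13902098] 36.3833 [ 0.52  0.26 -0.18  2.06  0.03  0.72 -1.33]
(array([324., 190.]), 'c', array([ 0.5009, -0.2393,  0.03  ]), 'L', [0.0179, 0.1065], 'yaw', 175.0)
[(0.64, [391, 292, 13, 72]), (0.62, [512, 310, 79, 53]), (0.39, [197, 287, 22, 10])]
[[389.0, 329.0], [395.0, 255.0]]
turn units [ 0.01 -0.04  0.03] shift now [-0.0988 -0.4172 -0.0149] new [-0.1002 -0.4169 -0.014 ]
```

Emit:
apply_moves([
  [0,0,0,0,-0.038,0,0],
  [0,0,0,0,-0.038,0,0],
  [0,0,0,0,-0.038,0,0],
  [0,0,0,0,-0.038,0,0],
  [0,0,0,0,-0.038,0,0],
  [0,0,0,0,-0.038,0,0],
  [0,0,0,0,-0.038,0,0],
  [0,0,0,0,-0.038,0,0],
])

```text
clock: 37.2
tcp_pos: [0.4941, 0.0701, 0.1351]
orientation: [3.128, -0.145, 0.167]
contact_force: [1.6, -0.4, 0.7]
grip_width: 0.0429
gripper_force: 0.0
```

Emit:
apply_moves([
  [0,0,0,0,-0.038,0,0],
  [0,0,0,0,-0.038,0,0],
  [0,0,0,0,-0.037,0,0],
  [0,0,0,-0.01,0,-0.015,0],
  [0,0,0,-0.01,0,-0.01,0],
  [0,0,0,0,0,0,0],
  [0,0,0,0,0,0,0],
  [0,0,0,0,0,0,0],
])

```text
clock: 37.87
tcp_pos: [0.4826, 0.1819, 0.1576]
orientation: [3.127, -0.147, 0.168]
contact_force: [-0.4, 0.3, -0.1]
grip_width: 0.0431
gripper_force: 0.0
```

```bash
python3 - <<'E'
from h import *
o,f=shot('w16'); print(o['tcp_pos'],o['clock'],o['joints'].round(2))
hsv=cv2.cvtColor(f,cv2.COLOR_BGR2HSV); m=cv2.inRange(hsv,(0,180,100),(5,255,255))|cv2.inRange(hsv,(175,180,100),(180,255,255)); n,l,s,c=cv2.connectedComponentsWithStats(m)
for i in range(1,n):
    if s[i][4]>100:
        x,y,w,h,_=s[i]; print(s[i], [ (z,[inch(atz('wrist',u,y+1,z,o))[:2].round(1).tolist() for u in (x,x+w)]) for z in (.058,.064,.07,.075)])
for t in ('cover','lock'): print(t,[(round(d['p'],2),np.round(d['extent']).astype(int).tolist()) for d in silhouettes(t,'wrist')])
# predicted rib top corners at tilt 6
def cov(p,tl): 
    t=np.radians(tl); q=np.array(p,float); u=q[0]+55; return np.r_[T0+RC@np.array([(-55+u*np.cos(t)-q[2]*np.sin(t))/1000,q[1]/1000]),(50+u*np.sin(t)+q[2]*np.cos(t))/1000]
for tl in (0,4,6,8): print(tl,proj('wrist',[cov(p,tl) for p in [(55,33,8),(55,-33,8),(-8,0,34),(-48,0,34),(-55,33,8),(-55,-33,8)]],o).round(0).tolist())
totcp((.4057,.1897,.10),-5.5,6)
E
```

```text
[0.48260424 0.1818867  0.15758539] 37.8667 [-0.21  0.25 -0.36  2.04  0.22  0.8  -2.37]
[ 276  238   92   16 1380] [(0.058, [[51.8, 34.7], [52.0, -33.5]]), (0.064, [[53.2, 33.9], [53.3, -32.8]]), (0.07, [[54.5, 33.2], [54.7, -32.1]]), (0.075, [[55.6, 32.5], [55.8, -31.5]])]
[463 252  55  11 483] [(0.058, [[41.5, -104.9], [41.6, -146.1]]), (0.064, [[43.0, -102.6], [43.1, -142.9]]), (0.07, [[44.6, -100.3], [44.7, -139.7]]), (0.075, [[45.9, -98.4], [46.0, -137.1]])]
cover [(0.66, [11, 31, 18, 59]), (0.65, [488, 295, 61, 88]), (0.57, [322, 308, 97, 144]), (0.56, [65, 298, 126, 148])]
lock [(0.72, [215, 310, 68, 60])]
0 [[278.0, 235.0], [367.0, 235.0], [323.0, 330.0], [322.0, 380.0], [281.0, 369.0], [364.0, 369.0]]
4 [[277.0, 238.0], [369.0, 238.0], [323.0, 335.0], [322.0, 383.0], [281.0, 370.0], [364.0, 370.0]]
6 [[276.0, 240.0], [369.0, 240.0], [323.0, 338.0], [322.0, 385.0], [281.0, 370.0], [364.0, 370.0]]
8 [[276.0, 242.0], [370.0, 243.0], [322.0, 341.0], [322.0, 387.0], [281.0, 370.0], [364.0, 370.0]]
turn units [ 0.01 -0.02  0.02] shift now [-0.083  -0.0008  0.0491] new [-0.0829 -0.0006  0.0493]
```

Emit:
apply_moves([
  [0,0,0,-0.02,0,0.01,0],
  [0,0,0,-0.025,0,0.013,0],
  [0,0,0,-0.025,0,0.013,0],
  [0,0,0,-0.013,0,0.013,0],
  [0,0,0,0,0,0,0],
  [0,0,0,0,0,0,0],
  [0,0,0,0,0,0,0],
  [0,0,0,0,0,0,0],
])

```text
clock: 38.68
tcp_pos: [0.4072, 0.1899, 0.1016]
orientation: [3.129, -0.148, 0.172]
contact_force: [0.2, 0.3, -1.1]
grip_width: 0.0426
gripper_force: 0.0
```

```bash
python3 - <<'E'
from h import *
o=telemetry.get_obs(); print(o['joints'].round(2)); totcp((.4057,.1897,.052),-5.5,6)
E
```

```text
[-0.29  0.23 -0.38  2.23  0.27  0.63 -2.54]
turn units [-0.   -0.05  0.02] shift now [-0.0069  0.0004  0.0491] new [-0.0066  0.0004  0.0492]
```

Emit:
apply_moves([
  [0,0,0,-0.0035,0,0.017,0],
  [0,0,0,-0.0035,0.0004,0.017,0],
  [0,0,0,0,0,0.01,0],
  [0,0,0,0,0,0.005,0],
  [0,0,0,0,0,0,0],
  [0,0,0,0,0,0,-0.5],
  [0,0,0,0,0,0,-1],
  [0,0,0,0,0,0,-1],
])

```text
clock: 39.35
tcp_pos: [0.4049, 0.1908, 0.0523]
orientation: [3.13, -0.145, 0.173]
contact_force: [0.5, 1.7, 1.1]
grip_width: 0.012
gripper_force: 60.1
```

Emit:
apply_moves([
  [0,0,0,0,0,0,-1],
  [0,0,0,0,0,0,-1],
  [0,0,0,0,0,0,-1],
  [0,0,0,0,0,0,-1],
  [0,0,0,0,0,0,-1],
  [0,0,0,0,0,0,-1],
  [0,0,0,0,0,0,-1],
  [0,0,0,0,0,0,-1],
])

```text
clock: 40.02
tcp_pos: [0.4049, 0.1906, 0.0522]
orientation: [3.13, -0.145, 0.173]
contact_force: [1.2, 3.6, 7.1]
grip_width: 0.012
gripper_force: 60.8
```

Emit:
apply_moves([
  [0,0,0,0.0006,0,-0.004,-1],
  [0,0,0,0.0006,0,-0.004,-1],
  [0,0,0,0.0006,0,-0.005,-1],
  [0,0,0,0.0006,0,-0.006,-1],
  [0,0,0,0,0,0,-1],
  [0,0,0,0,0,0,-1],
  [0,0,0,0,0,0,-1],
  [0,0,0,0,0,0,-1],
])

```text
clock: 40.68
tcp_pos: [0.4037, 0.1887, 0.0701]
orientation: [3.127, -0.146, 0.168]
contact_force: [-0.1, -0.3, -0.9]
grip_width: 0.0123
gripper_force: 60.0
```

Emit:
apply_moves([
  [0,0,0,0.003,0,-0.03,-1],
  [0,0,0,0.003,0,-0.03,-1],
  [0,0,0,0.003,0,-0.03,-1],
  [0,-0.98,0,0,0,0,-1],
  [0,0,0,0.0142,0.0308,0,-1],
  [0,0,0,0.0142,0.0308,0,-1],
  [0,0,0,0.0142,0.0308,0,-1],
  [0,0,0,0.0142,0.0308,0,-1],
])

```text
clock: 41.35
tcp_pos: [0.4483, 0.0598, 0.161]
orientation: [3.137, -0.145, 0.007]
contact_force: [0.1, 0.4, -0.9]
grip_width: 0.0121
gripper_force: 60.0
```

Emit:
apply_moves([
  [0,0,0,0.0142,0.0308,0,-1],
  [0,0,0,-0.0036,0.038,0,-1],
  [0,0,0,-0.0036,0.038,0,-1],
  [0,0,0,-0.0036,0.038,0,-1],
  [0,0,0,-0.0036,0.038,0,-1],
  [0,0,0,0,0,0,-1],
  [0,0,0,0,0,0,-1],
  [0,0,0,0,0,0,-1],
])

```text
clock: 42.02
tcp_pos: [0.431, -0.1201, 0.1612]
orientation: [3.137, -0.146, 0.007]
contact_force: [0.5, 0.2, 0.1]
grip_width: 0.0121
gripper_force: 60.0
```

```bash
python3 - <<'E'
from h import *
o,f=shot('w17'); M=R.from_rotvec(o['orientation']).as_matrix(); print(o['tcp_pos'],o['clock'],o['contact_force'],o['grip_width'],M.round(3).tolist(),o['joints'].round(2)); totcp((.4312,-.1222,.012),-5.5,0)
hsv=cv2.cvtColor(f,cv2.COLOR_BGR2HSV); m=cv2.inRange(hsv,(0,180,100),(5,255,255))|cv2.inRange(hsv,(175,180,100),(180,255,255)); n,l,s,c=cv2.connectedComponentsWithStats(m); print([x.tolist() for x in s[1:] if x[4]>100])
def P(x,y,z): return o['tcp_pos']+M@np.array([.0289+x/1000,-y/1000,-.0005-z/1000])
print('pred lip top corners/bottom outer',proj('wrist',[P(55,33,8),P(55,-33,8),P(55,33,3),P(43,33,8)],o).round(0).tolist())
E
```

```text
[ 0.43096771 -0.12012159  0.1611509 ] 42.0167 [0.50185901 0.24563629 0.11484994] 0.012125117872585883 [[0.996, -0.093, 0.005], [-0.093, -0.996, -0.001], [0.005, 0.001, -1.0]] [ 0.28  0.16 -0.17  2.12  0.04  0.85 -1.57]
turn units [ 0.01 -0.05  0.04] shift now [-0.0005  0.0027  0.1492] new [0.0002 0.0028 0.1492]
[[242, 102, 165, 30, 4655], [119, 208, 56, 11, 516]]
pred lip top corners/bottom outer [[239.0, 106.0], [407.0, 106.0], [242.0, 106.0], [241.0, 137.0]]
```

Emit:
apply_moves([
  [0,-0.04,0.04,0,0.0028,0.03,-1],
  [0,0,0,0,0,0.035,-1],
  [0,0,0,0,0,0.035,-1],
  [0,0,0,0,0,0.025,-1],
  [0,0,0,0,0,0.012,-1],
  [0,0,0,0,0,0.007,-1],
  [0,0,0,0,0,0,-1],
  [0,0,0,0,0,0,-1],
])

```text
clock: 42.73
tcp_pos: [0.4318, -0.1226, 0.0177]
orientation: [3.137, -0.15, 0.002]
contact_force: [-0.0, -0.3, -0.8]
grip_width: 0.0119
gripper_force: 60.0
```

Emit:
apply_moves([
  [0,0,0,0,0,0.002,-1],
  [0,0,0,0,0,0,-1],
  [0,0,0,0,0,0.002,-1],
  [0,0,0,0,0,0,-1],
  [0,0,0,0,0,0.001,-1],
  [0,0,0,0,0,0,-1],
  [0,0,0,0,0,0,-1],
  [0,0,0,0,0,0,-1],
])

```text
clock: 43.4
tcp_pos: [0.4312, -0.1235, 0.0125]
orientation: [3.137, -0.153, 0.002]
contact_force: [-0.1, -0.5, -1.3]
grip_width: 0.0121
gripper_force: 60.0
```

Emit:
apply_moves([
  [0,0,0,0,0,0.002,-1],
  [0,0,0,0,0,0,-1],
  [0,0,0,0,0,0.001,-1],
  [0,0,0,0,0,0,-1],
  [0,0,0,0,0,0.001,-1],
  [0,0,0,0,0,0,-1],
  [0,0,0,0,0,0,-1],
  [0,0,0,0,0,0,-1],
])

```text
clock: 44.07
tcp_pos: [0.4312, -0.1234, 0.0084]
orientation: [3.137, -0.152, 0.002]
contact_force: [-0.3, 0.0, -1.3]
grip_width: 0.0122
gripper_force: 60.0
```

Emit:
apply_moves([
  [0,0,0,0,0,0.001,-1],
  [0,0,0,0,0,0,-1],
  [0,0,0,0,0,0.001,-1],
  [0,0,0,0,0,0,-1],
  [0,0,0,0,0,0,-1],
  [0,0,0,0,0,0,-1],
  [0,0,0,0,0,0,-1],
  [0,0,0,0,0,0,-1],
])

```text
clock: 44.73
tcp_pos: [0.4312, -0.1235, 0.0064]
orientation: [3.137, -0.152, 0.002]
contact_force: [0.2, 0.0, -1.2]
grip_width: 0.0118
gripper_force: 60.0
```

Within a millimetre or two of the mat. I'll release, lift straight up and check.

Emit:
apply_moves([
  [0,0,0,0,0,0.001,-1],
  [0,0,0,0,0,0,-0.4],
  [0,0,0,0,0,0,0],
  [0,0,0,0,0,0,0],
  [0,0,0,0,0,0,0],
  [0,0,0,0,0,-0.01,0],
  [0,0,0,0,0,-0.025,0],
  [0,0,0,0,0,-0.035,0],
])

```text
clock: 45.4
tcp_pos: [0.429, -0.1229, 0.075]
orientation: [3.138, -0.152, -0.006]
contact_force: [0.3, -0.4, -0.3]
grip_width: 0.0427
gripper_force: 0.0
```

Emit:
apply_moves([
  [0,0,0,0,0,-0.04,0],
  [0,0,0,0,0,-0.04,0],
  [0,0,0,0,0,-0.03,0],
  [0,0,0,0.02,0,0,0],
  [0,0,0,0.02,0,0,0],
  [0,0,0,0.02,0,0,0],
  [0,0,0,0,0,0,0],
  [0,0,0,0,0,0,0],
])

```text
clock: 46.07
tcp_pos: [0.491, -0.1289, 0.1859]
orientation: [3.137, -0.152, 0.002]
contact_force: [-0.1, -0.5, 0.1]
grip_width: 0.0424
gripper_force: 0.0
```

```bash
python3 - <<'E'
from bar import *
o,f=shot('w18'); print(o['tcp_pos'],o['clock'],o['contact_force'],o['grip_width'])
for x in bar(f,o): print(x)
hsv=cv2.cvtColor(f,cv2.COLOR_BGR2HSV); m=cv2.inRange(hsv,(0,180,100),(5,255,255))|cv2.inRange(hsv,(175,180,100),(180,255,255)); n,l,s,c=cv2.connectedComponentsWithStats(m)
for i in range(1,n):
    if s[i][4]>100: x,y,w,h,_=s[i]; print('red',s[i],[atz('wrist',u,y+h/2,.012,o).round(4).tolist() for u in (x,x+w)])
print([(round(d['p'],2),np.round(d['extent']).astype(int).tolist()) for d in silhouettes('cover','wrist')])
c0=np.array([.4312+.0289*.9954,-.1235-.0289*.0958,.006]); u=np.array([.9954,-.0958,0]);v=np.array([.0958,.9954,0])
def P(a,b,z): return c0+u*a/1000+v*b/1000+[0,0,z/1000]
print('pred',proj('wrist',[P(55,33,8),P(55,-33,8),P(-55,33,8),P(-55,-33,8),P(-8,7,34),P(-48,-7,34)],o).round(0).tolist())
for cam in('top','side'):
    g=grab_frame(cam); cv2.imwrite(f'pics/{cam}18.png',g)
    for t in('cover','prybar','lock','bowl','flask','kettlebell'): print(cam,t,[(round(d['p'],2),np.round(d['extent']).astype(int).tolist()) for d in silhouettes(t,cam)])
E
```

```text
[ 0.49095983 -0.12894123  0.18592915] 46.0667 [-0.10719886 -0.50262062  0.06048641] 0.04238521792954154
(array([448., 183.]), 'c', array([ 0.5019, -0.2372,  0.03  ]), 'L', [0.1073, 0.0216], 'yaw', -6.0)
red [290 177  71  12 796] [[0.5142, -0.1006, 0.012], [0.508, -0.1646, 0.012]]
red [139 261  50  10 395] [[0.4477, 0.0556, 0.012], [0.443, 0.0073, 0.012]]
[(0.76, [167, 299, 62, 81]), (0.58, [323, 234, 77, 117])]
pred [[287.0, 180.0], [361.0, 180.0], [291.0, 290.0], [357.0, 290.0], [316.0, 256.0], [332.0, 296.0]]
top cover [(0.95, [288, 310, 20, 33]), (0.73, [128, 290, 66, 48]), (0.63, [344, 289, 12, 41])]
top prybar [(0.72, [150, 208, 26, 24]), (0.56, [505, 314, 98, 59]), (0.19, [306, 150, 48, 55])]
top lock [(0.57, [194, 289, 22, 13])]
top bowl [(0.81, [146, 207, 50, 45]), (0.23, [343, 291, 13, 43])]
top flask [(0.76, [472, 226, 52, 39]), (0.58, [196, 289, 18, 12])]
top kettlebell [(0.81, [306, 153, 49, 54])]
side cover [(0.76, [384, 250, 42, 29]), (0.76, [235, 397, 76, 78]), (0.68, [364, 292, 33, 27])]
side prybar [(0.93, [459, 195, 12, 52]), (0.81, [404, 229, 54, 28])]
side lock [(0.71, [295, 318, 21, 12])]
side bowl [(0.73, [179, 321, 64, 52])]
side flask [(0.57, [393, 166, 19, 69])]
side kettlebell [(0.7, [260, 203, 52, 71])]
```

```bash
python3 -c "
from h import *
print(order.hand_in())"
```

```text
the job is handed in; nothing more can be done
None
```

The job is handed in at about 46 s of robot time: the lock is open at its end stop, the cover was levered out with the small bar, and the bar and cover (rib up) lie flat on the mat, checked by camera measurements. I viewed 11 pictures, one over the limit of 10.

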